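# Rebuild the turntable's bearing stack

### The arm

A 7-joint arm with a two-finger parallel gripper is mounted at the origin on the work surface. World frame = base frame: x ahead of the robot, y to its left, z up, the work surface at z = 0. Lengths are in m, angles in rad, forces in N, time in s.
With the tool pointing down it reaches from about 0.4 to 0.85 m from the base axis. Payload 4.5 kg.
Tool frame: the origin (TCP) lies on the centre line of the jaws, within the pads' length; the fingertips stand 11 mm ahead of it and the grasp point (between the pads) lies 8 mm behind it; z points along the fingers, y is the line along which they close (so a half turn about z gives the same grasp; the last joint's range is limited). The gripper opens to 88 mm and grips with 3 to 60 N. Pads are 18 mm wide; open, the fingers measure 123 mm over their backs; the gripper's body (75 mm by 187 mm) begins 45 mm behind the grasp point.
Start: joints at [-1.119, 0.689, -0.195, 1.565, 0.157, 0.902, -0.215], TCP at [0.254, 0.571, 0.25] pointing down, gripper open.
Joint ranges: [-3.01, 3.01], [-0.46, 2.08], [-1.47, 1.51], [0.13, 2.56], [-1, 4.14], [0.04, 2.09], [-2.66, 2.66]. Speed limits (rad/s): [2.57, 2.57, 3.14, 3.14, 3.14, 3.14, 3.14].

### API

Orientations are given as a unit quaternion [x, y, z, w].
In Python, from plant import * gives the robot as it stands. The module is installed in compiled form; this text tells all that it offers.
- The arm moves only by the tool send_rows, never from a script. Its argument "motion" is a list of rows, each an object of numbers: "x", "y", "z": the shift along the tool's x, y, z in cm; "rx", "ry", "rz": the turn, a rotation vector about the tool's x, y, z in rad; "jaw": the finger opening in cm, from 0 to 8.81. In form: [{"x": .., "y": .., "z": .., "rx": .., "ry": .., "rz": .., "jaw": ..}, ...]. A call has exactly 5 rows; each row shifts and turns the commanded pose from where the row before left it, along the tool's axes as they then stand; what a row does not reach is not made up. A row lasts 1/10 s, in which the tool goes at most 50 mm and 8.59 degrees, less where a joint would pass 70% of its speed; a pose out of reach is approached as far as the arm can. A call is refused whole if a number of a shift passes 5 or a number of a turn 0.15, either way. A call with a gripper value outside its range is refused whole. The fingers move at their own pace and stop on an object; "grip_force" is the grip in N (left out, the last holds). Time passes only in rows, so rows that do not move let the fingers close, or fill a call up. It gives the time, the measured TCP pose, the force, the opening and the grip force at its end, in the units of the state.
- get_state(): the state, without advancing time (a new reading comes with each control period).
- snapshot(name): name is "scene" or "side" or "wrist"; returns a dict with "img" (384x512x3 uint8, red, green, blue), "vertical_fov" (degrees; the focal length in pixels is half the picture's height over the tangent of half this angle, whatever the lens; pixels are square), "cx", "cy" (the principal point, pixels), "D" ([k1, k2, p1, p2, k3] as OpenCV has them; the pictures are not rectified), "extrinsics" (4x4, takes a point from camera to world coordinates). Camera axes: x right, y up, looking along -z (the intrinsics and any distortion apply to the point x, -y, -z); pixel columns grow to the right and rows downward; lengths in m; the calibration is good to about 2 mm. A picture is of the moment at which its call begins. There is no depth.
- finish_job(): hands the job in; it is judged then, once.
The state is a dict: "clock": time; "q": joint angles; "qd": joint speeds; "joint_torque": joint torques, N m; "tool_pos": TCP position; "eef_rot": TCP orientation; "contact_force": force on the tool from outside, world axes, zero at the start; "moment": the same for the moment, N m; "opening": opening from 0.0 (shut) to 1.0 (fully open); "finger_force": force on a finger pad.
Only numpy, scipy, OpenCV 4.12 (cv2) and the standard library are available. Lean on these libraries where they do the work, as an engineer would, in place of code of your own. Each camera call takes 0.05 s, during which the arm holds its last target. There are 200 camera calls.

### The job

Rebuild the bearing of the decorating turntable: thread onto the upright bolt of its foot first the plain spacer tube, then the flat washer, then the flanged bushing with its flange down, each lying on the one before. Finally press down on the bushing until the stiff collar under the stack has slid fully home on its shoulder, hold a push of about 20 N there for half a second, and let go. Never push the stack with more than 30 N, do not jam the parts on the bolt, and leave the other things on the table where they are.

Things in the scene. Friction and masses are not known exactly. Their poses are not given: they have to be found in the camera images.
- foot: fixed foot of a decorating turntable: grey round plate, 150 mm across, 15 mm high, with an upright steel bolt (16 mm diameter, tip 120 mm above the table, 1.5 mm chamfer) at its centre. Origin: centre of the underside on the table, z up along the bolt.
- bolt_tip (a point): centre of the bolt's flat top end, on the bolt axis
- collar (a joint): black collar round the bolt, 34 mm wide, 8 mm thick, dragging stiffly (9 N) and staying put. Value: m pushed down, 0 to 0.005 at the start, 0.014 fully home on a dark steel shoulder (hard stop, no gap left between). The shoulder's height varies and is not measured: at home the collar's top is 25 to 45 mm above the table, at the start 9 to 14 mm above that; feel or see it.
- spacer: plain aluminium tube standing on end, 32 mm outside, 40 mm high, hole 17.5 mm, about 150 g. Origin: centre of the underside, z up along the hole.
- washer: thick flat steel ring lying flat, 44 mm outside, 10 mm thick, hole 17.5 mm, about 100 g. Origin: centre of the underside, z up along the hole.
- bushing: brass bushing standing on its flange: flange 40 mm across and 6 mm thick at the bottom, above it a sleeve 27 mm outside and 22 mm high (28 mm in all), hole 17.5 mm, about 120 g. Origin: centre of the flange's underside, z up along the hole.
- tub: bystander: small white open plastic tub, 52 mm across, 55 high. Origin at its underside.
- tape: bystander: cardboard ring (empty tape core), 84 mm outside, 64 mm hole, 22 high. Origin at its underside.
- jar: bystander: white jar with red lid, 72 mm across, 90 high. Origin at its underside.
- mug: bystander: brown mug, 80 mm across, 85 high. Origin at its underside.
- glue: bystander: white bottle with blue cap, 50 mm across, 130 high. Origin at its underside.
- brush: bystander: flat hand brush lying on the table. Origin at its underside.
- nippers: bystander: red-handled tile nippers lying on the table, about 180 mm long. Origin at its underside.
Not all that is in view belongs to the job. There is more than one size of the washer; the job needs the smallest.

How it is judged:
On the way, in this order (a step that is already met when the one before it is completed fails the run):
1. the spacer is on the bolt, down on the collar (horizontal distance between spacer and bolt_tip below 0.004 m and angle between the z axis of spacer and the z axis of foot, either way round below 0.08 rad and z of spacer in the frame of foot below 0.0615 m), for 0.2 s.
2. the washer is on the bolt, flat on the spacer (all of step 1 and horizontal distance between washer and bolt_tip below 0.004 m and angle between the z axis of washer and the z axis of foot, either way round below 0.08 rad and z of washer in the frame of spacer between 0.038 and 0.0425 m), for 0.2 s.
3. the bushing is on the bolt, flange down and flat on the washer (all of step 2 and horizontal distance between bushing and bolt_tip below 0.004 m and angle between bushing's own z axis and vertical below 0.08 rad and z of bushing in the frame of washer between 0.008 and 0.0125 m), for 0.1 s.
4. with the collar home, the stack is pushed with at least 13 N (felt between washer and spacer) (all of step 3 and value of joint collar above 0.0125 m and contact force between washer and spacer above 13 N), for 0.3 s.
At the end, for the whole second after the job is handed in: Spacer, washer and bushing are on the bolt in that order from below (each within 4 mm of the bolt axis, upright within 0.08 rad, each lying on the one before within 2.5 mm, the bushing flange down), the collar is within 1.5 mm of its shoulder (joint above 0.0125 m), all are released and at rest (all of step 3 and value of joint collar above 0.0125 m and contact force between the fingers and spacer below 0.1 N and contact force between the fingers and washer below 0.1 N and contact force between the fingers and bushing below 0.1 N and linear speed of each of spacer, washer, bushing below 0.02 m/s); the robot touches nothing.
It fails at once if the stack is pushed with more than 30 N (felt between its parts) (contact force between washer and spacer above 30 N or contact force between bushing and washer above 30 N).
It fails at once if a part is jammed on the foot: plate, bolt and collar together loaded with more than 50 N (contact force between foot and anything else above 50 N).
It fails at once if a bystander is moved more than 25 mm (distance of any of tub, tape, jar, mug, glue, brush, nippers from where it was at the start of the episode above 0.025 m).
It also fails if it takes over 72 s, if anything falls off the work surface, if the arm or the gripper's body presses on something with over 40 N, if the wrist force passes 120 N, or if a joint passes its speed limit or range.

## Working session

There is one attempt and no reset: what is moved stays moved. The work goes in short steps, Python scripts to look and compute and a tool call to move; the robot and the scene stay as the last step left them, time stands still between calls to the robot, and variables do not carry over. Pictures are saved under pics/ and viewed, at most 10 in all, crops included, and the job is handed in when it is done.

Besides the shell and the picture viewer there is one more tool, called after "Emit:" by a JSON object that holds its "op" and its "data". send_rows: Moves the arm, as the interface text tells. Its arguments: {"type":"object","properties":{"motion":{"type":"array"},"grip_force":{"type":"number"}},"required":["motion"]}

```bash
mkdir -p pics; cat > h.py <<'E'
import numpy as np, cv2
from plant import *
def snap(n,fn=None):
    s=snapshot(n)
    if fn: cv2.imwrite('pics/'+fn+'.png',cv2.cvtColor(s['img'],cv2.COLOR_RGB2BGR))
    return s
def K(s):
    f=192/np.tan(np.radians(s['vertical_fov'])/2)
    return np.array([[f,0,s['cx']],[0,f,s['cy']],[0,0,1.]])
def ray(s,u,v):
    p=cv2.undistortPoints(np.array([[[u,v]]],float),K(s),np.array(s['D'],float))[0,0]
    E=np.array(s['extrinsics']); return E[:3,3],E[:3,:3]@np.array([p[0],-p[1],-1])
def at(s,u,v,z):
    o,d=ray(s,u,v); return o+d*(z-o[2])/d[2]
def proj(s,P):
    E=np.array(s['extrinsics']); c=(np.atleast_2d(P)-E[:3,3])@E[:3,:3]
    c=c*[1,-1,-1]
    return cv2.projectPoints(c,np.zeros(3),np.zeros(3),K(s),np.array(s['D'],float))[0][:,0]
E
python3 - <<'E'
from h import *
import pickle
S={n:snap(n) for n in('scene','side','wrist')}
pickle.dump(S,open('s0.pkl','wb'))
for n in S: print(n,np.round(S[n]['extrinsics'],3).tolist(),S[n]['vertical_fov'],S[n]['D'])
a=cv2.cvtColor(S['scene']['img'],4); cv2.imwrite('pics/a.png',cv2.resize(a,(800,600)))
cv2.imwrite('pics/b.png',cv2.resize(cv2.cvtColor(S['side']['img'],4),(800,600)))
st=get_state(); print(st)
E
```

```text
scene [[-0.846, -0.346, 0.406, 1.043], [0.533, -0.561, 0.633, 0.766], [0.009, 0.752, 0.659, 0.846], [0.0, 0.0, 0.0, 1.0]] 49.83490930167969 [-0.05295829  0.          0.          0.          0.        ]
side [[0.991, 0.083, -0.104, 0.486], [-0.133, 0.61, -0.781, -0.685], [-0.001, 0.788, 0.616, 0.669], [0.0, 0.0, 0.0, 1.0]] 56.96020874617318 [-0.10749812  0.          0.          0.          0.        ]
wrist [[0.405, -0.874, -0.268, 0.185], [0.914, 0.386, 0.121, 0.602], [-0.003, -0.294, 0.956, 0.383], [0.0, 0.0, 0.0, 1.0]] 61.483143952564035 [-0.09062075  0.          0.          0.          0.        ]
{'clock': 0.15, 'q': array([-1.11922685,  0.68980467, -0.19452268,  1.56602968,  0.15728936,
        0.90251386, -0.21512374]), 'qd': array([-7.79549127e-04, -1.75158799e-03, -4.60957692e-04, -3.78535744e-03,
        7.54680463e-05,  4.20258459e-04,  7.94206354e-04]), 'joint_torque': array([-1.58380972e-03, -5.27864635e+01, -1.26875013e+00, -1.53586775e+01,
       -5.25616924e-02,  3.86132931e-03,  1.06957852e-04]), 'tool_pos': array([0.25343068, 0.57083534, 0.24910592]), 'eef_rot': array([ 2.07358150e-01,  9.78264857e-01, -6.77223695e-04, -9.59462510e-05]), 'contact_force': array([-0.33231412, -0.11023204, -0.85691658]), 'moment': array([-0.00490421,  0.03031631, -0.02097517]), 'finger_force': 0.0, 'opening': 0.9990155056310631}
```

View pics/a.png

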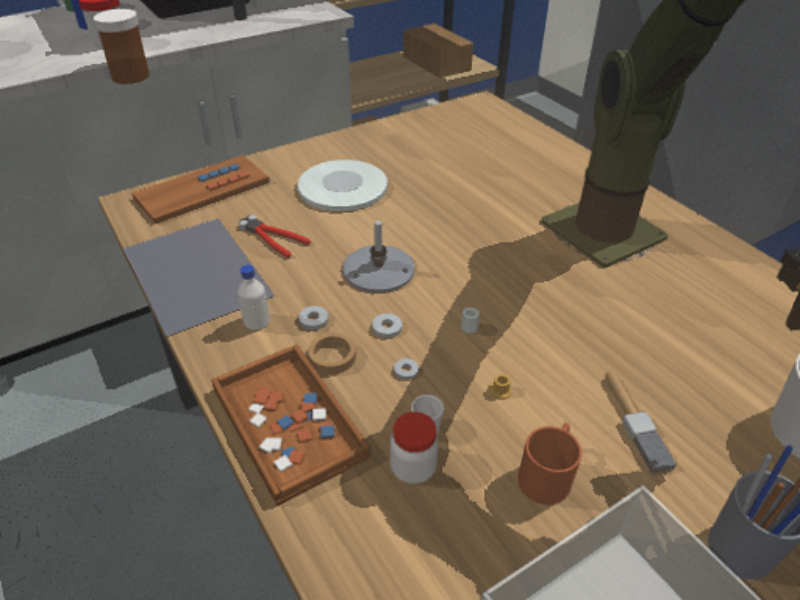

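View pics/b.png

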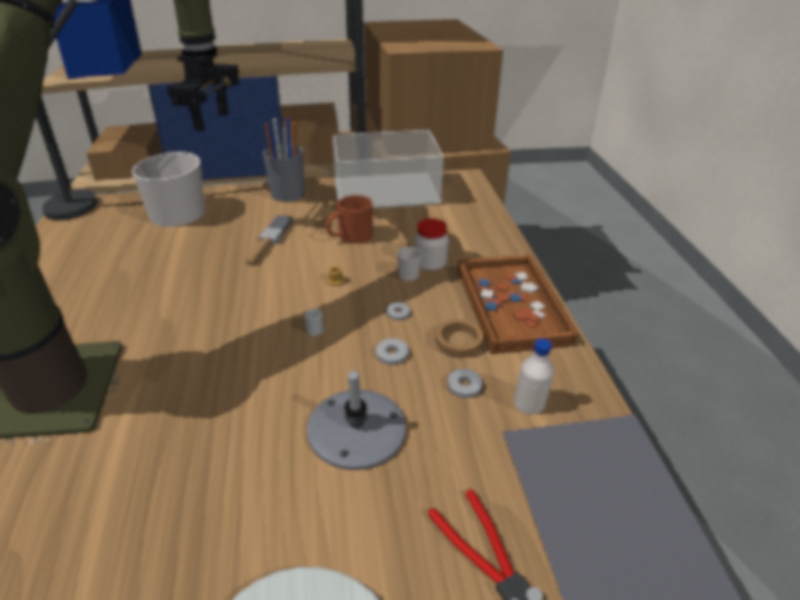

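The scene view (800x600 scale) shows the spacer at (470,320), the small washer at (405,369), the bushing at (502,386) and the bolt tip at (378,224). In the side view they are at (314,322), (399,310), (336,277) and (354,376). Two larger washers lie nearby, and the tub and jar are close to the small one.

```bash
python3 - <<'E'
from h import *
import pickle
S=pickle.load(open('s0.pkl','rb'))
T={'spacer':((470,311),(314,312),.04),'washer':((405,368),(399,309),.01),'bush':((502,379),(336,270),.028),'w2':((387,324),(392,350),.01),'w3':((313,316),(465,382),.01),'bolt':((378,224),(354,376),.12),'foot':((379,268),(357,427),.015),'tub':((427,408),(409,252),.055),'jar':((415,428),(432,228),.09),'tape':((331,349),(459,334),.022)}
for k,(a,b,z) in T.items():
    print(k,np.round(at(S['scene'],a[0]*.64,a[1]*.64,z)[:2],3),np.round(at(S['side'],b[0]*.64,b[1]*.64,z)[:2],3))
from scipy.spatial.transform import Rotation as R
print(R.from_quat(get_state()['eef_rot']).as_matrix().round(3))
E=np.array(S['wrist']['extrinsics']);st=get_state()
Rt=R.from_quat(st['eef_rot']).as_matrix();print('cam in tool',Rt.T@(E[:3,3]-st['tool_pos']),(Rt.T@-E[:3,2]).round(3))
E
```

```text
spacer [0.455 0.093] [0.458 0.099]
washer [0.619 0.126] [0.617 0.124]
bush [0.503 0.248] [0.505 0.244]
w2 [0.588 0.015] [0.588 0.013]
w3 [ 0.696 -0.078] [ 0.696 -0.079]
bolt [ 0.515 -0.138] [ 0.512 -0.149]
foot [ 0.517 -0.132] [ 0.512 -0.152]
tub [0.658 0.25 ] [0.656 0.249]
jar [0.71  0.294] [0.708 0.279]
tape [0.712 0.028] [0.709 0.025]
[[-0.914  0.406 -0.   ]
 [ 0.406  0.914 -0.001]
 [-0.    -0.001 -1.   ]]
cam in tool [ 0.07553671  0.00049166 -0.13436743] [-0.294 -0.001  0.956]
```

Emit:
{"op": "send_rows", "data": {"motion": [{"x": -2.5, "y": -2.35, "z": 0.3, "jaw": 8.8}, {"x": -2.5, "y": -2.35, "z": 0.3}, {"x": -2.5, "y": -2.35, "z": 0.3}, {"x": -2.5, "y": -2.35, "z": 0.3}, {"x": -2.5, "y": -2.35, "z": 0.3}]}}

```text
schema error: expected keys x, y, z, rx, ry, rz, jaw
```

Emit:
{"op": "send_rows", "data": {"motion": [{"x": -2.5, "y": -2.35, "z": 0.3}, {"x": -2.5, "y": -2.35, "z": 0.3}, {"x": -2.5, "y": -2.35, "z": 0.3}, {"x": -2.5, "y": -2.35, "z": 0.3}, {"x": -2.5, "y": -2.35, "z": 0.3}]}}

```text
schema error: expected keys x, y, z, rx, ry, rz, jaw
```

Emit:
{"op": "send_rows", "data": {"motion": [{"x": -2.5, "y": -2.35, "z": 0.3}, {"x": -2.5, "y": -2.35, "z": 0.3}, {"x": -2.5, "y": -2.35, "z": 0.3}, {"x": -2.5, "y": -2.35}, {"x": -2.5, "y": -2.3}]}}

```text
schema error: expected keys x, y, z, rx, ry, rz, jaw
```

```bash
cat >> h.py <<'E'
from scipy.spatial.transform import Rotation as R
def go(p,yaw0=None):
    st=get_state(); M=R.from_quat(st['eef_rot']).as_matrix()
    return 'shift cm '+str(np.round(100*M.T@(np.array(p)-st['tool_pos']),2))
def rep():
    st=get_state(); M=R.from_quat(st['eef_rot']).as_matrix()
    print(st['clock'],st['tool_pos'].round(4),'zdir',M[:,2].round(4),'ydir',M[:,1].round(3),'F',st['contact_force'].round(2),'open',round(st['opening']*88.1,1),'ff',round(st['finger_force'],1))
E
python3 - <<'E'
from h import *
s=snap('wrist','c'); rep()
import pickle; pickle.dump(s,open('s1.pkl','wb'))
print(proj(s,[[.456,.096,.04],[.456,.096,0]]).round(0))
E
```

```text
0.2 [0.2535 0.5709 0.2492] zdir [-4.0e-04 -1.1e-03 -1.0e+00] ydir [ 0.406  0.914 -0.001] F [ 0.32 -0.01  0.4 ] open 88.1 ff 0.0
[[ 36. 406.]
 [ 49. 387.]]
```

View pics/c.png

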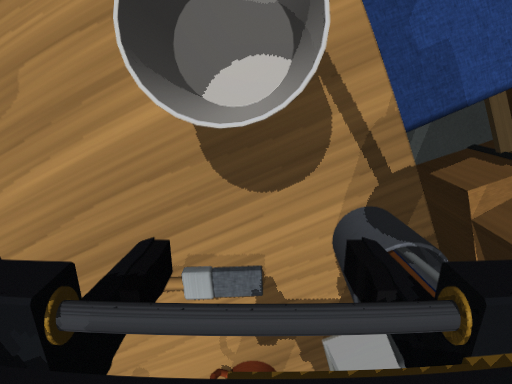

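The wrist view only shows the start area: fingers at the bottom, image up is tool +x, image right is tool +y. The moves were refused because every row needs all the keys.

Emit:
{"op": "send_rows", "data": {"motion": [{"x": -2.5, "y": -2.35, "z": 0.3, "rx": 0, "ry": 0, "rz": 0, "jaw": 8.8}, {"x": -2.5, "y": -2.35, "z": 0.3, "rx": 0, "ry": 0, "rz": 0, "jaw": 8.8}, {"x": -2.5, "y": -2.35, "z": 0.3, "rx": 0, "ry": 0, "rz": 0, "jaw": 8.8}, {"x": -2.5, "y": -2.35, "z": 0.3, "rx": 0, "ry": 0, "rz": 0, "jaw": 8.8}, {"x": -2.5, "y": -2.35, "z": 0.3, "rx": 0, "ry": 0, "rz": 0, "jaw": 8.8}]}}

```text
clock: 0.7
tool_pos: [0.3206, 0.4118, 0.2346]
eef_rot: [0.207, 0.978, -0.0, 0.0]
contact_force: [1.2, 0.6, 0.2]
opening: 0.998
finger_force: 0.0
```

Emit:
{"op": "send_rows", "data": {"motion": [{"x": -2.5, "y": -2.35, "z": 0.3, "rx": 0, "ry": 0, "rz": 0, "jaw": 8.8}, {"x": -2.5, "y": -2.35, "z": 0.3, "rx": 0, "ry": 0, "rz": 0, "jaw": 8.8}, {"x": -2.5, "y": -2.35, "z": 0.3, "rx": 0, "ry": 0, "rz": 0, "jaw": 8.8}, {"x": -2.5, "y": -2.35, "z": 0.3, "rx": 0, "ry": 0, "rz": 0, "jaw": 8.8}, {"x": -2.5, "y": -2.35, "z": 0.3, "rx": 0, "ry": 0, "rz": 0, "jaw": 8.8}]}}

```text
clock: 1.2
tool_pos: [0.3872, 0.2538, 0.2197]
eef_rot: [0.207, 0.978, 0.0, 0.0]
contact_force: [0.3, 0.9, -0.3]
opening: 1.002
finger_force: 0.0
```

Emit:
{"op": "send_rows", "data": {"motion": [{"x": -2.5, "y": -2.35, "z": 0.3, "rx": 0, "ry": 0, "rz": 0, "jaw": 8.8}, {"x": -2.5, "y": -2.35, "z": 0.3, "rx": 0, "ry": 0, "rz": 0, "jaw": 8.8}, {"x": -2.5, "y": -2.35, "z": 0.3, "rx": 0, "ry": 0, "rz": 0, "jaw": 8.8}, {"x": -2.5, "y": -2.35, "z": 0.3, "rx": 0, "ry": 0, "rz": 0, "jaw": 8.8}, {"x": -2.5, "y": -2.35, "z": 0.3, "rx": 0, "ry": 0, "rz": 0, "jaw": 8.8}]}}

```text
clock: 1.7
tool_pos: [0.4538, 0.0957, 0.2046]
eef_rot: [0.207, 0.978, 0.0, 0.0]
contact_force: [1.0, -0.3, 0.0]
opening: 0.995
finger_force: 0.0
```

```bash
python3 - <<'E'
from h import *
s=snap('wrist','d'); rep()
import pickle; pickle.dump(s,open('s1.pkl','wb'))
print(proj(s,[[.456,.096,.04],[.456,.096,0]]).round(0), go([.456,.096,.2]))
E
```

```text
1.75 [0.4556 0.0887 0.204 ] zdir [ 3.0e-04 -5.1e-03 -1.0e+00] ydir [ 0.414  0.91  -0.005] F [ 1.34 -4.05  0.16] open 88.0 ff 0.0
[[259. 183.]
 [259. 173.]] shift cm [0.27 0.68 0.4 ]
```

View pics/d.png

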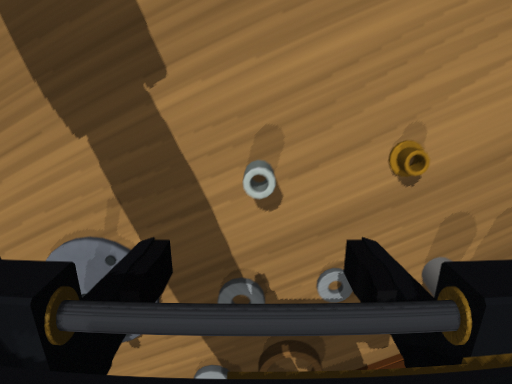

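Spacer top is at (259,182), where I predicted it. The bushing at (412,160) stands on its flange, and the small washer is at (335,285). I'll descend part way and measure with code.

Emit:
{"op": "send_rows", "data": {"motion": [{"x": -0.2, "y": 0, "z": 3, "rx": 0, "ry": 0, "rz": 0, "jaw": 6}, {"x": 0, "y": 0, "z": 3, "rx": 0, "ry": 0, "rz": 0, "jaw": 6}, {"x": 0, "y": 0, "z": 2.5, "rx": 0, "ry": 0, "rz": 0, "jaw": 6}, {"x": 0, "y": 0, "z": 0, "rx": 0, "ry": 0, "rz": 0, "jaw": 6}, {"x": 0, "y": 0, "z": 0, "rx": 0, "ry": 0, "rz": 0, "jaw": 6}]}}

```text
clock: 2.25
tool_pos: [0.455, 0.0964, 0.1199]
eef_rot: [0.207, 0.978, -0.0, -0.0]
contact_force: [0.2, -0.0, 0.9]
opening: 0.683
finger_force: 0.0
```

```bash
cat >> h.py <<'E'
def ring(s,p,z,ro,fn=None,step=.0005,span=.012,ri=.00875):
    """fit centre of a horizontal ring (hole radius ri, outer ro) at height z near p: gradient score over rectified top view"""
    n=240; r=.04; xs=np.linspace(-r,r,n); X,Y=np.meshgrid(xs,xs)
    P=np.stack([p[0]+X.ravel(),p[1]+Y.ravel(),np.full(X.size,z)],1)
    uv=proj(s,P).astype(np.float32).reshape(n,n,2)
    im=cv2.remap(s['img'],uv[...,0],uv[...,1],cv2.INTER_LINEAR)
    g=cv2.GaussianBlur(cv2.cvtColor(im,cv2.COLOR_RGB2GRAY),(0,0),1.5).astype(float)
    gx,gy=cv2.Sobel(g,6,1,0),cv2.Sobel(g,6,0,1)
    th=np.linspace(0,2*np.pi,72,endpoint=False); best=[]
    for dx in np.arange(-span,span,step):
        for dy in np.arange(-span,span,step):
            sc=0
            for rad in (ri,ro):
                if not rad: continue
                a=(np.stack([dx+rad*np.cos(th),dy+rad*np.sin(th)])+r)/(2*r)*(n-1)
                i=np.clip(a.round().astype(int),0,n-1)
                sc+=np.clip(np.abs(gx[i[1],i[0]]*np.cos(th)+gy[i[1],i[0]]*np.sin(th)),0,150).sum()
            best.append((sc,dx,dy))
    b=max(best)
    if fn: 
        c=tuple(int(round((v+r)/(2*r)*(n-1))) for v in b[1:])
        for rad in (ri,ro): cv2.circle(im,c,int(rad/(2*r)*n),(255,0,0),1)
        cv2.imwrite('pics/'+fn+'.png',cv2.cvtColor(im,4))
    return np.array([p[0]+b[1],p[1]+b[2]]).round(4),b[0]
E
python3 - <<'E'
from h import *
s=snap('wrist','e'); rep()
p,sc=ring(s,[.456,.096],.04,.016,'e1'); print(p,sc,go([*p,.03]))
a=cv2.imread('pics/e.png');b=cv2.imread('pics/e1.png');cv2.imwrite('pics/e2.png',np.hstack([a[:,100:],cv2.resize(b,(384,384))]))
E
```

```text
2.3 [0.4555 0.0964 0.1205] zdir [ 9.e-04  4.e-04 -1.e+00] ydir [0.406 0.914 0.001] F [0.02 0.11 0.14] open 59.8 ff 0.0
[0.4555 0.097 ] 14780.957379838197 shift cm [0.03 0.04 9.05]
```

View pics/e2.png

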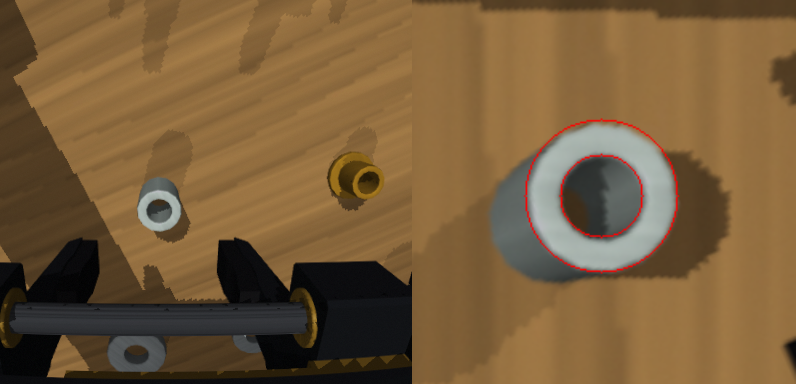

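The ring fit sits on the spacer top, so I'll descend and grip.

Emit:
{"op": "send_rows", "data": {"motion": [{"x": 0, "y": 0, "z": 3, "rx": 0, "ry": 0, "rz": 0, "jaw": 6}, {"x": 0, "y": 0, "z": 3, "rx": 0, "ry": 0, "rz": 0, "jaw": 6}, {"x": 0, "y": 0, "z": 2, "rx": 0, "ry": 0, "rz": 0, "jaw": 6}, {"x": 0, "y": 0, "z": 1, "rx": 0, "ry": 0, "rz": 0, "jaw": 6}, {"x": 0, "y": 0, "z": 0, "rx": 0, "ry": 0, "rz": 0, "jaw": 6}]}}

```text
clock: 2.8
tool_pos: [0.4554, 0.0964, 0.0297]
eef_rot: [0.207, 0.978, 0.0, 0.0]
contact_force: [0.8, 0.4, -0.0]
opening: 0.681
finger_force: 0.0
```

Emit:
{"op": "send_rows", "data": {"grip_force": 30, "motion": [{"x": 0, "y": 0, "z": 0, "rx": 0, "ry": 0, "rz": 0, "jaw": 2.5}, {"x": 0, "y": 0, "z": 0, "rx": 0, "ry": 0, "rz": 0, "jaw": 2.5}, {"x": 0, "y": 0, "z": 0, "rx": 0, "ry": 0, "rz": 0, "jaw": 2.5}, {"x": 0, "y": 0, "z": 0, "rx": 0, "ry": 0, "rz": 0, "jaw": 2.5}, {"x": 0, "y": 0, "z": 0, "rx": 0, "ry": 0, "rz": 0, "jaw": 2.5}]}}

```text
clock: 3.3
tool_pos: [0.4556, 0.0963, 0.0304]
eef_rot: [0.207, 0.978, 0.0, 0.001]
contact_force: [0.0, 0.2, 6.5]
opening: 0.353
finger_force: 30.0
```

Emit:
{"op": "send_rows", "data": {"motion": [{"x": 0, "y": 0, "z": -3, "rx": 0, "ry": 0, "rz": 0, "jaw": 2.5}, {"x": 0, "y": 0, "z": -4, "rx": 0, "ry": 0, "rz": 0, "jaw": 2.5}, {"x": 0, "y": 0, "z": -4, "rx": 0, "ry": 0, "rz": 0, "jaw": 2.5}, {"x": 0, "y": 0, "z": -4, "rx": 0, "ry": 0, "rz": 0, "jaw": 2.5}, {"x": 0, "y": 0, "z": -3, "rx": 0, "ry": 0, "rz": 0, "jaw": 2.5}]}}

```text
clock: 3.8
tool_pos: [0.455, 0.0959, 0.212]
eef_rot: [0.207, 0.978, 0.0, 0.001]
contact_force: [0.3, -0.1, -2.1]
opening: 0.351
finger_force: 30.0
```

```bash
python3 - <<'E'
from h import *
rep(); print(go([.514,-.143,.20]))
E
```

```text
3.8 [0.455  0.0959 0.212 ] zdir [ 1.3e-03  3.0e-04 -1.0e+00] ydir [0.406 0.914 0.001] F [ 0.34 -0.11 -2.13] open 31.0 ff 30.0
shift cm [-15.08 -19.45   1.2 ]
```

Emit:
{"op": "send_rows", "data": {"motion": [{"x": -2.6, "y": -2.8, "z": 0.2, "rx": 0, "ry": 0, "rz": 0, "jaw": 2.5}, {"x": -2.6, "y": -2.8, "z": 0.2, "rx": 0, "ry": 0, "rz": 0, "jaw": 2.5}, {"x": -2.6, "y": -2.8, "z": 0.2, "rx": 0, "ry": 0, "rz": 0, "jaw": 2.5}, {"x": -2.6, "y": -2.8, "z": 0.2, "rx": 0, "ry": 0, "rz": 0, "jaw": 2.5}, {"x": -2.6, "y": -2.8, "z": 0.2, "rx": 0, "ry": 0, "rz": 0, "jaw": 2.5}]}}

```text
clock: 4.3
tool_pos: [0.5168, -0.0863, 0.1995]
eef_rot: [0.207, 0.978, -0.0, -0.0]
contact_force: [0.5, 1.1, -1.4]
opening: 0.352
finger_force: 30.0
```

Emit:
{"op": "send_rows", "data": {"motion": [{"x": -2.5, "y": -2.7, "z": 0.2, "rx": 0, "ry": 0, "rz": 0, "jaw": 2.5}, {"x": -2.5, "y": -2.7, "z": 0, "rx": 0, "ry": 0, "rz": 0, "jaw": 2.5}, {"x": 0, "y": 0, "z": 0, "rx": 0, "ry": 0, "rz": 0, "jaw": 2.5}, {"x": 0, "y": 0, "z": 0, "rx": 0, "ry": 0, "rz": 0, "jaw": 2.5}, {"x": 0, "y": 0, "z": 0, "rx": 0, "ry": 0, "rz": 0, "jaw": 2.5}]}}

```text
clock: 4.8
tool_pos: [0.5403, -0.1527, 0.1975]
eef_rot: [0.207, 0.978, 0.0, -0.001]
contact_force: [-0.7, 0.2, -1.3]
opening: 0.349
finger_force: 30.0
```

```bash
python3 - <<'E'
from h import *
s=snap('wrist','f'); rep()
import pickle; pickle.dump(s,open('s2.pkl','wb'))
p,sc=ring(s,[.514,-.143],.12,.0065,'f1',ri=.008,span=.015); print(p,sc)
a=cv2.imread('pics/f.png');b=cv2.imread('pics/f1.png');cv2.imwrite('pics/f2.png',np.hstack([a[:,100:],cv2.resize(b,(384,384))]))
E
```

```text
4.85 [ 0.5405 -0.1525  0.1977] zdir [-8.0e-04  1.1e-03 -1.0e+00] ydir [0.404 0.915 0.001] F [-0.53  0.41 -1.  ] open 31.0 ff 30.0
[ 0.499 -0.144] 5476.2489899486445
```

View pics/f2.png

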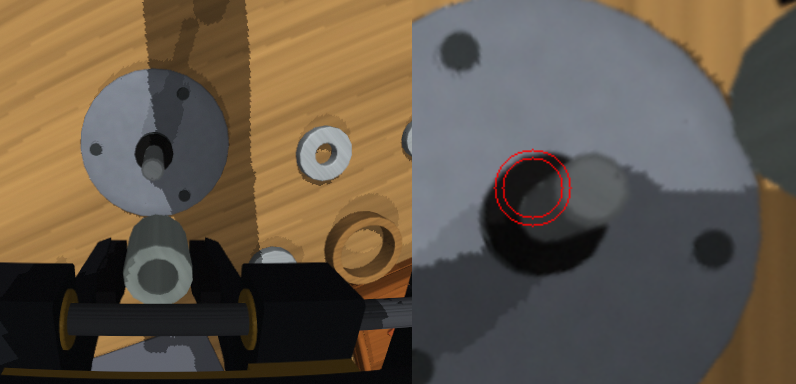

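The bolt tip is at (252,170) in the full image. The fit latched onto the collar instead, so I'll refit near the tip with a narrow span and also fit the held spacer's top ring.

```bash
python3 - <<'E'
from h import *
import pickle; s=pickle.load(open('s2.pkl','rb'))
p,sc=ring(s,[.5122,-.1439],.12,.0065,'g1',ri=.0065,span=.004,step=.00025); print(p,sc)
q,sc=ring(s,[.5405,-.1525],.2077,.016,'g2',span=.006,step=.00025); print(q,sc)
cv2.imwrite('pics/g.png',np.hstack([cv2.resize(cv2.imread('pics/%s.png'%n),(384,384)) for n in('g1','g2')]))
print(go([*p,.19]))
S=pickle.load(open('s0.pkl','rb'))
for n in('scene','side'): print(n,(proj(S[n],[[*p,.12]])/.64).round(1))
E
```

```text
[ 0.5117 -0.1446] 5451.856367147805
[ 0.5397 -0.152 ] 10730.22049427341
shift cm [ 2.95 -0.44  0.77]
scene [[377.6 222. ]]
side [[353.7 373.9]]
```

View pics/g.png

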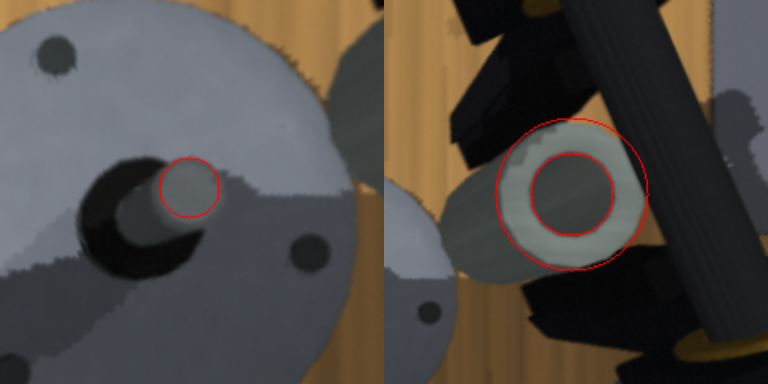

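Both fits are good. Measured with the same camera, the spacer has to go x +2.85 cm, y −0.43 cm. I'll align it and lower it to just above the tip.

Emit:
{"op": "send_rows", "data": {"motion": [{"x": 1.45, "y": -0.23, "z": 0, "rx": 0, "ry": 0, "rz": 0, "jaw": 2.5}, {"x": 1.4, "y": -0.2, "z": 0, "rx": 0, "ry": 0, "rz": 0, "jaw": 2.5}, {"x": 0, "y": 0, "z": 2, "rx": 0, "ry": 0, "rz": 0, "jaw": 2.5}, {"x": 0, "y": 0, "z": 1.8, "rx": 0, "ry": 0, "rz": 0, "jaw": 2.5}, {"x": 0, "y": 0, "z": 0, "rx": 0, "ry": 0, "rz": 0, "jaw": 2.5}]}}

```text
clock: 5.35
tool_pos: [0.5115, -0.1449, 0.1582]
eef_rot: [0.206, 0.979, 0.0, -0.002]
contact_force: [-1.4, -0.6, -1.8]
opening: 0.353
finger_force: 30.0
```

Emit:
{"op": "send_rows", "data": {"motion": [{"x": 0, "y": 0, "z": 0.4, "rx": 0, "ry": 0, "rz": 0, "jaw": 2.5}, {"x": 0, "y": 0, "z": 0.3, "rx": 0, "ry": 0, "rz": 0, "jaw": 2.5}, {"x": 0, "y": 0, "z": 0.3, "rx": 0, "ry": 0, "rz": 0, "jaw": 2.5}, {"x": 0, "y": 0, "z": 0.2, "rx": 0, "ry": 0, "rz": 0, "jaw": 2.5}, {"x": 0, "y": 0, "z": 0, "rx": 0, "ry": 0, "rz": 0, "jaw": 2.5}]}}

```text
clock: 5.85
tool_pos: [0.5145, -0.1466, 0.1494]
eef_rot: [0.207, 0.978, -0.0, 0.002]
contact_force: [-1.3, -0.4, 10.3]
opening: 0.353
finger_force: 30.0
```

```bash
python3 - <<'E'
from h import *
rep(); print(get_state()['moment'].round(2))
E
```

```text
5.85 [ 0.5145 -0.1466  0.1494] zdir [ 3.3e-03 -7.0e-04 -1.0e+00] ydir [0.406 0.914 0.001] F [-1.32 -0.43 10.3 ] open 31.1 ff 30.0
[ 0.15  0.37 -0.03]
```

The spacer is touching the bolt's flat end at 10 N, so it is about 1–2 mm off. I'll back off and look again with the spacer beside the bolt and their tops at the same height, which cancels most of the calibration bias.

Emit:
{"op": "send_rows", "data": {"motion": [{"x": 0, "y": 0, "z": -1.2, "rx": 0, "ry": 0, "rz": 0, "jaw": 2.5}, {"x": -2.3, "y": 0, "z": -0.5, "rx": 0, "ry": 0, "rz": 0, "jaw": 2.5}, {"x": -2.7, "y": 0, "z": 0, "rx": 0, "ry": 0, "rz": 0, "jaw": 2.5}, {"x": 0, "y": 0, "z": 2.7, "rx": 0, "ry": 0, "rz": 0, "jaw": 2.5}, {"x": 0, "y": 0, "z": 2.7, "rx": 0, "ry": 0, "rz": 0, "jaw": 2.5}]}}

```text
clock: 6.35
tool_pos: [0.5605, -0.1676, 0.1113]
eef_rot: [0.208, 0.978, 0.0, 0.002]
contact_force: [-0.3, 0.2, -1.9]
opening: 0.357
finger_force: 30.0
```

Emit:
{"op": "send_rows", "data": {"motion": [{"x": 0, "y": 0, "z": 0, "rx": 0, "ry": 0, "rz": 0, "jaw": 2.5}, {"x": 0, "y": 0, "z": 0, "rx": 0, "ry": 0, "rz": 0, "jaw": 2.5}, {"x": 0, "y": 0, "z": 0, "rx": 0, "ry": 0, "rz": 0, "jaw": 2.5}, {"x": 0, "y": 0, "z": 0, "rx": 0, "ry": 0, "rz": 0, "jaw": 2.5}, {"x": 0, "y": 0, "z": 0, "rx": 0, "ry": 0, "rz": 0, "jaw": 2.5}]}}

```text
clock: 6.85
tool_pos: [0.5594, -0.167, 0.1118]
eef_rot: [0.207, 0.978, 0.0, 0.001]
contact_force: [-0.0, -0.2, -1.9]
opening: 0.349
finger_force: 30.0
```

```bash
python3 - <<'E'
from h import *
import pickle
s=snap('wrist','i'); rep(); pickle.dump(s,open('s3.pkl','wb'))
st=get_state(); t=st['tool_pos']
p,sc=ring(s,[.5122,-.1444],.12,.0065,'g1',ri=.0065,span=.004,step=.00025); print(p,sc)
p8,sc=ring(s,[.5122,-.1444],.1185,.008,ri=.008,span=.004,step=.00025); print('r8',p8,sc)
q,sc=ring(s,t[:2],t[2]+.01,.016,'g2',span=.006,step=.00025); print(q,sc)
M=R.from_quat(st['eef_rot']).as_matrix()
print((M.T[:2,:2]@(p-q)*100).round(2),(M.T[:2,:2]@(q-t[:2])*100).round(2))
cv2.imwrite('pics/h.png',np.hstack([cv2.resize(cv2.imread('pics/%s.png'%n),(384,384)) for n in('g1','g2')]))
E
```

```text
6.9 [ 0.5593 -0.167   0.1115] zdir [ 1.3e-03 -3.0e-04 -1.0e+00] ydir [0.406 0.914 0.   ] F [-0.07 -0.53 -2.32] open 31.2 ff 30.0
[ 0.5112 -0.1449] 5664.993661649219
r8 [ 0.512  -0.1434] 7297.357668047885
[ 0.5593 -0.1662] 12927.665028298448
[ 5.26 -0.01] [0.03 0.07]
```

View pics/h.png

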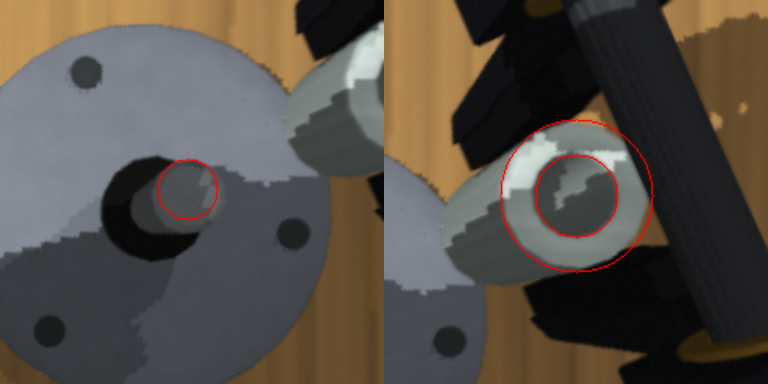

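The r = 6.5 mm circle sits too high on the tip, and the r = 8 mm fit looks better. I'll check with a joint fit on both pictures and a zoom.

```bash
python3 - <<'E'
from h import *
import pickle
out=[]
th=np.linspace(0,2*np.pi,72)
for f in('s2.pkl','s3.pkl'):
    s=pickle.load(open(f,'rb'))
    for r,z in((.0065,.12),(.008,.1185)): print(f,r,ring(s,[.5122,-.1440],z,r,ri=0,span=.004,step=.00025))
    p,_=ring(s,[.5122,-.1440],.1185,.008,ri=0,span=.004,step=.00025)
    c=proj(s,[[*p,.12]])[0]; x0,y0=(c-20).round().astype(int)
    im=cv2.cvtColor(s['img'],4)[y0:y0+40,x0:x0+40]; im=cv2.resize(im,None,fx=10,fy=10,interpolation=cv2.INTER_CUBIC)
    im=cv2.convertScaleAbs(im,alpha=1.6)
    for r,z,col in((.0065,.12,(0,0,255)),(.008,.1185,(0,255,0))):
        uv=proj(s,np.stack([p[0]+r*np.cos(th),p[1]+r*np.sin(th),th*0+z],1))
        cv2.polylines(im,[((uv-[x0,y0]+.5)*10).astype(int)],True,col,1)
    out.append(im)
cv2.imwrite('pics/j.png',np.hstack(out))
E
```

```text
s2.pkl 0.0065 (array([ 0.5117, -0.1448]), np.float64(2696.6625719245994))
s2.pkl 0.008 (array([ 0.5114, -0.1435]), np.float64(2982.0236897407904))
s3.pkl 0.0065 (array([ 0.5112, -0.1448]), np.float64(2808.2259410528295))
s3.pkl 0.008 (array([ 0.5114, -0.1435]), np.float64(3549.06559286645))
```

View pics/j.png

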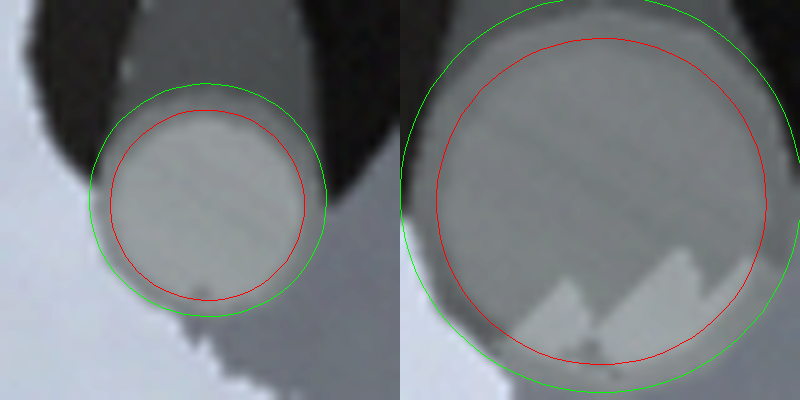

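The r = 8 mm fit (green) matches the tip outline in both pictures, so the bolt is at (0.5114, −0.1435). By absolute readout the TCP target is about (0.5117, −0.1442).

Emit:
{"op": "send_rows", "data": {"motion": [{"x": 0, "y": 0, "z": -2.5, "rx": 0, "ry": 0, "rz": 0, "jaw": 2.5}, {"x": 0, "y": 0, "z": -2.2, "rx": 0, "ry": 0, "rz": 0, "jaw": 2.5}, {"x": 2.6, "y": 0.05, "z": 0, "rx": 0, "ry": 0, "rz": 0, "jaw": 2.5}, {"x": 2.65, "y": 0.05, "z": 0, "rx": 0, "ry": 0, "rz": 0, "jaw": 2.5}, {"x": 0, "y": 0, "z": 0, "rx": 0, "ry": 0, "rz": 0, "jaw": 2.5}]}}

```text
clock: 7.4
tool_pos: [0.5075, -0.1433, 0.1581]
eef_rot: [0.206, 0.978, -0.0, -0.002]
contact_force: [-0.5, -0.3, -2.2]
opening: 0.351
finger_force: 30.0
```

Emit:
{"op": "send_rows", "data": {"motion": [{"x": 0, "y": 0, "z": 0, "rx": 0, "ry": 0, "rz": 0, "jaw": 2.5}, {"x": 0, "y": 0, "z": 0, "rx": 0, "ry": 0, "rz": 0, "jaw": 2.5}, {"x": 0, "y": 0, "z": 0, "rx": 0, "ry": 0, "rz": 0, "jaw": 2.5}, {"x": 0, "y": 0, "z": 0, "rx": 0, "ry": 0, "rz": 0, "jaw": 2.5}, {"x": 0, "y": 0, "z": 0, "rx": 0, "ry": 0, "rz": 0, "jaw": 2.5}]}}

```text
clock: 7.9
tool_pos: [0.5115, -0.1448, 0.1576]
eef_rot: [0.208, 0.978, 0.0, 0.0]
contact_force: [0.7, 0.5, -1.3]
opening: 0.346
finger_force: 30.0
```

```bash
python3 - <<'E'
from h import *
rep(); print(go([.5117,-.1442,.155]))
E
```

```text
7.9 [ 0.5115 -0.1448  0.1576] zdir [ 1.e-04  1.e-04 -1.e+00] ydir [0.406 0.914 0.   ] F [ 0.67  0.46 -1.27] open 30.5 ff 30.0
shift cm [0.01 0.06 0.26]
```

Emit:
{"op": "send_rows", "data": {"motion": [{"x": 0, "y": 0.05, "z": 0.3, "rx": 0, "ry": 0, "rz": 0, "jaw": 2.5}, {"x": 0, "y": 0, "z": 0.3, "rx": 0, "ry": 0, "rz": 0, "jaw": 2.5}, {"x": 0, "y": 0, "z": 0.2, "rx": 0, "ry": 0, "rz": 0, "jaw": 2.5}, {"x": 0, "y": 0, "z": 0.2, "rx": 0, "ry": 0, "rz": 0, "jaw": 2.5}, {"x": 0, "y": 0, "z": 0.1, "rx": 0, "ry": 0, "rz": 0, "jaw": 2.5}]}}

```text
clock: 8.4
tool_pos: [0.5114, -0.1442, 0.1464]
eef_rot: [0.207, 0.978, 0.0, -0.0]
contact_force: [-0.1, -0.1, -2.1]
opening: 0.349
finger_force: 30.0
```

```bash
python3 - <<'E'
from h import *
rep()
E
```

```text
8.4 [ 0.5114 -0.1442  0.1464] zdir [-3.e-04  1.e-04 -1.e+00] ydir [ 0.406  0.914 -0.   ] F [-0.08 -0.12 -2.07] open 30.8 ff 30.0
```

It's on the bolt with no side force, so I'll carry on down.

Emit:
{"op": "send_rows", "data": {"motion": [{"x": 0, "y": 0, "z": 0.9, "rx": 0, "ry": 0, "rz": 0, "jaw": 2.5}, {"x": 0, "y": 0, "z": 0.9, "rx": 0, "ry": 0, "rz": 0, "jaw": 2.5}, {"x": 0, "y": 0, "z": 0.9, "rx": 0, "ry": 0, "rz": 0, "jaw": 2.5}, {"x": 0, "y": 0, "z": 0.9, "rx": 0, "ry": 0, "rz": 0, "jaw": 2.5}, {"x": 0, "y": 0, "z": 0.9, "rx": 0, "ry": 0, "rz": 0, "jaw": 2.5}]}}

```text
clock: 8.9
tool_pos: [0.5113, -0.1441, 0.1007]
eef_rot: [0.207, 0.978, 0.0, -0.0]
contact_force: [0.1, 1.5, -1.5]
opening: 0.355
finger_force: 30.0
```

Emit:
{"op": "send_rows", "data": {"motion": [{"x": 0, "y": 0, "z": 0.2, "rx": 0, "ry": 0, "rz": 0, "jaw": 2.5}, {"x": 0, "y": 0, "z": 0.2, "rx": 0, "ry": 0, "rz": 0, "jaw": 2.5}, {"x": 0, "y": 0, "z": 0.2, "rx": 0, "ry": 0, "rz": 0, "jaw": 2.5}, {"x": 0, "y": 0, "z": 0.2, "rx": 0, "ry": 0, "rz": 0, "jaw": 2.5}, {"x": 0, "y": 0, "z": 0.2, "rx": 0, "ry": 0, "rz": 0, "jaw": 2.5}]}}

```text
clock: 9.4
tool_pos: [0.5116, -0.1443, 0.0918]
eef_rot: [0.207, 0.978, 0.0, 0.0]
contact_force: [0.0, -0.1, -2.2]
opening: 0.356
finger_force: 30.0
```

```bash
python3 - <<'E'
from h import *
rep()
E
```

```text
9.4 [ 0.5116 -0.1443  0.0918] zdir [ 6.e-04 -0.e+00 -1.e+00] ydir [0.406 0.914 0.   ] F [ 0.01 -0.13 -2.2 ] open 31.4 ff 30.0
```

Emit:
{"op": "send_rows", "data": {"motion": [{"x": 0, "y": 0, "z": 0.15, "rx": 0, "ry": 0, "rz": 0, "jaw": 2.5}, {"x": 0, "y": 0, "z": 0.15, "rx": 0, "ry": 0, "rz": 0, "jaw": 2.5}, {"x": 0, "y": 0, "z": 0.15, "rx": 0, "ry": 0, "rz": 0, "jaw": 2.5}, {"x": 0, "y": 0, "z": 0.15, "rx": 0, "ry": 0, "rz": 0, "jaw": 2.5}, {"x": 0, "y": 0, "z": 0.15, "rx": 0, "ry": 0, "rz": 0, "jaw": 2.5}]}}

```text
clock: 9.9
tool_pos: [0.5114, -0.1442, 0.0843]
eef_rot: [0.207, 0.978, -0.0, -0.0]
contact_force: [-1.4, 1.5, 7.4]
opening: 0.355
finger_force: 30.0
```

The force rose to about 9 N, which is the collar's drag, so the spacer is seated at z ≈ 0.054. I'll release it and go up.

Emit:
{"op": "send_rows", "data": {"motion": [{"x": 0, "y": 0, "z": 0, "rx": 0, "ry": 0, "rz": 0, "jaw": 6}, {"x": 0, "y": 0, "z": 0, "rx": 0, "ry": 0, "rz": 0, "jaw": 6}, {"x": 0, "y": 0, "z": 0, "rx": 0, "ry": 0, "rz": 0, "jaw": 6}, {"x": 0, "y": 0, "z": 0, "rx": 0, "ry": 0, "rz": 0, "jaw": 6}, {"x": 0, "y": 0, "z": -2, "rx": 0, "ry": 0, "rz": 0, "jaw": 6}]}}

```text
clock: 10.4
tool_pos: [0.5101, -0.1439, 0.1027]
eef_rot: [0.207, 0.978, -0.0, -0.002]
contact_force: [-0.5, -1.3, 0.3]
opening: 0.678
finger_force: 0.0
```

Emit:
{"op": "send_rows", "data": {"motion": [{"x": 0, "y": 0, "z": -4, "rx": 0, "ry": 0, "rz": 0, "jaw": 6}, {"x": 0, "y": 0, "z": -4, "rx": 0, "ry": 0, "rz": 0, "jaw": 6}, {"x": 0, "y": 0, "z": -2, "rx": 0, "ry": 0, "rz": 0, "jaw": 6}, {"x": 0, "y": 0, "z": 0, "rx": 0, "ry": 0, "rz": 0, "jaw": 6}, {"x": 0, "y": 0, "z": 0, "rx": 0, "ry": 0, "rz": 0, "jaw": 6}]}}

```text
clock: 10.9
tool_pos: [0.5113, -0.1444, 0.2041]
eef_rot: [0.207, 0.978, -0.0, 0.0]
contact_force: [-0.5, -0.5, -0.1]
opening: 0.681
finger_force: 0.0
```

```bash
python3 - <<'E'
from h import *
import pickle
s=snap('wrist','k'); rep(); pickle.dump(s,open('s4.pkl','wb'))
print('spacer top',ring(s,[.5114,-.144],.0945,.016,'k1',ri=0,span=.008))
print('bolt',ring(s,[.5114,-.144],.1185,.008,ri=0,span=.004,step=.00025))
print(go([.618,.125,.15]))
E
```

```text
10.95 [ 0.5108 -0.1442  0.2034] zdir [-1.5e-03  2.0e-04 -1.0e+00] ydir [ 0.406  0.914 -0.   ] F [-0.1   0.14 -0.47] open 60.3 ff 0.0
spacer top (array([ 0.5114, -0.143 ]), np.float64(3392.026358009147))
bolt (array([ 0.5116, -0.1432]), np.float64(3635.898666226716))
shift cm [ 1.12 28.96  5.33]
```

Emit:
{"op": "send_rows", "data": {"motion": [{"x": 0.1, "y": 4, "z": 0, "rx": 0, "ry": 0, "rz": 0, "jaw": 6.5}, {"x": 0.1, "y": 4, "z": 0, "rx": 0, "ry": 0, "rz": 0, "jaw": 6.5}, {"x": 0.1, "y": 4, "z": 0, "rx": 0, "ry": 0, "rz": 0, "jaw": 6.5}, {"x": 0.2, "y": 4, "z": 0, "rx": 0, "ry": 0, "rz": 0, "jaw": 6.5}, {"x": 0.2, "y": 4, "z": 0.5, "rx": 0, "ry": 0, "rz": 0, "jaw": 6.5}]}}

```text
clock: 11.45
tool_pos: [0.5861, 0.0429, 0.1978]
eef_rot: [0.207, 0.978, -0.0, -0.001]
contact_force: [0.4, -0.3, -1.1]
opening: 0.737
finger_force: 0.0
```

Emit:
{"op": "send_rows", "data": {"motion": [{"x": 0.2, "y": 4, "z": 1, "rx": 0, "ry": 0, "rz": 0, "jaw": 6.5}, {"x": 0.2, "y": 4, "z": 3, "rx": 0, "ry": 0, "rz": 0, "jaw": 6.5}, {"x": 0, "y": 0.9, "z": 3, "rx": 0, "ry": 0, "rz": 0, "jaw": 6.5}, {"x": 0, "y": 0, "z": 0.8, "rx": 0, "ry": 0, "rz": 0, "jaw": 6.5}, {"x": 0, "y": 0, "z": 0, "rx": 0, "ry": 0, "rz": 0, "jaw": 6.5}]}}

```text
clock: 11.95
tool_pos: [0.6167, 0.1228, 0.1187]
eef_rot: [0.207, 0.978, -0.002, -0.002]
contact_force: [-0.2, 0.0, 1.2]
opening: 0.737
finger_force: 0.0
```

Emit:
{"op": "send_rows", "data": {"motion": [{"x": 0, "y": 0, "z": 0, "rx": 0, "ry": 0, "rz": 0, "jaw": 6.5}, {"x": 0, "y": 0, "z": 0, "rx": 0, "ry": 0, "rz": 0, "jaw": 6.5}, {"x": 0, "y": 0, "z": 0, "rx": 0, "ry": 0, "rz": 0, "jaw": 6.5}, {"x": 0, "y": 0, "z": 0, "rx": 0, "ry": 0, "rz": 0, "jaw": 6.5}, {"x": 0, "y": 0, "z": 0, "rx": 0, "ry": 0, "rz": 0, "jaw": 6.5}]}}

```text
clock: 12.45
tool_pos: [0.6189, 0.1241, 0.1219]
eef_rot: [0.208, 0.978, 0.0, 0.0]
contact_force: [0.2, -0.5, 0.7]
opening: 0.738
finger_force: 0.0
```

```bash
python3 - <<'E'
from h import *
import pickle
s=snap('wrist','l'); rep(); pickle.dump(s,open('s5.pkl','wb'))
for ro in(.02,.022,.024,.027,.03): print(ro,ring(s,[.618,.125],.01,ro,'l1' if ro==.022 else None,span=.01))
p,_=ring(s,[.618,.125],.01,.022,span=.01)
print(go([*p,.013]))
E
```

```text
12.5 [0.6188 0.1243 0.1217] zdir [ 6.e-04  2.e-04 -1.e+00] ydir [0.406 0.914 0.   ] F [-0.43 -0.03  0.47] open 65.1 ff 0.0
0.02 (array([0.616, 0.126]), np.float64(8899.020889105024))
0.022 (array([0.616 , 0.1255]), np.float64(9378.543634743082))
0.024 (array([0.616 , 0.1255]), np.float64(7963.5003805671595))
0.027 (array([0.616 , 0.1255]), np.float64(7335.319525561496))
0.03 (array([0.616 , 0.1255]), np.float64(7235.412828598487))
shift cm [ 3.100e-01 -1.000e-02  1.087e+01]
```

The outer radius fits best at 22 mm, so this is the right washer. I'll grip it.

Emit:
{"op": "send_rows", "data": {"motion": [{"x": 0.3, "y": 0, "z": 3, "rx": 0, "ry": 0, "rz": 0, "jaw": 6.5}, {"x": 0, "y": 0, "z": 3, "rx": 0, "ry": 0, "rz": 0, "jaw": 6.5}, {"x": 0, "y": 0, "z": 2.5, "rx": 0, "ry": 0, "rz": 0, "jaw": 6.5}, {"x": 0, "y": 0, "z": 1.5, "rx": 0, "ry": 0, "rz": 0, "jaw": 6.5}, {"x": 0, "y": 0, "z": 0.8, "rx": 0, "ry": 0, "rz": 0, "jaw": 6.5}]}}

```text
clock: 13.0
tool_pos: [0.6154, 0.1255, 0.012]
eef_rot: [0.207, 0.978, -0.0, -0.001]
contact_force: [-0.7, -0.2, -0.2]
opening: 0.736
finger_force: 0.0
```

Emit:
{"op": "send_rows", "data": {"grip_force": 30, "motion": [{"x": 0, "y": 0, "z": 0, "rx": 0, "ry": 0, "rz": 0, "jaw": 6}, {"x": 0, "y": 0, "z": 0, "rx": 0, "ry": 0, "rz": 0, "jaw": 3.7}, {"x": 0, "y": 0, "z": 0, "rx": 0, "ry": 0, "rz": 0, "jaw": 3.7}, {"x": 0, "y": 0, "z": 0, "rx": 0, "ry": 0, "rz": 0, "jaw": 3.7}, {"x": 0, "y": 0, "z": 0, "rx": 0, "ry": 0, "rz": 0, "jaw": 3.7}]}}

```text
clock: 13.5
tool_pos: [0.6165, 0.1256, 0.0142]
eef_rot: [0.207, 0.978, 0.0, 0.001]
contact_force: [-1.1, 0.6, 3.4]
opening: 0.481
finger_force: 30.0
```

```bash
python3 - <<'E'
from h import *
rep()
E
```

```text
13.5 [0.6165 0.1256 0.0142] zdir [ 1.5e-03  3.0e-04 -1.0e+00] ydir [0.406 0.914 0.001] F [-1.07  0.61  3.36] open 42.4 ff 30.0
```

Emit:
{"op": "send_rows", "data": {"motion": [{"x": 0, "y": 0, "z": -2, "rx": 0, "ry": 0, "rz": 0, "jaw": 3.7}, {"x": 0, "y": 0, "z": -4, "rx": 0, "ry": 0, "rz": 0, "jaw": 3.7}, {"x": 0, "y": 0, "z": -4, "rx": 0, "ry": 0, "rz": 0, "jaw": 3.7}, {"x": 0, "y": 0, "z": -4, "rx": 0, "ry": 0, "rz": 0, "jaw": 3.7}, {"x": 0, "y": -1, "z": -3, "rx": 0, "ry": 0, "rz": 0, "jaw": 3.7}]}}

```text
clock: 14.0
tool_pos: [0.6125, 0.1184, 0.1859]
eef_rot: [0.206, 0.978, 0.002, 0.001]
contact_force: [-0.4, 0.2, -1.0]
opening: 0.481
finger_force: 30.0
```

Emit:
{"op": "send_rows", "data": {"motion": [{"x": -0.9, "y": -4, "z": 0, "rx": 0, "ry": 0, "rz": 0, "jaw": 3.7}, {"x": -0.9, "y": -4, "z": 0, "rx": 0, "ry": 0, "rz": 0, "jaw": 3.7}, {"x": -0.9, "y": -4, "z": 0, "rx": 0, "ry": 0, "rz": 0, "jaw": 3.7}, {"x": -0.9, "y": -4, "z": 0, "rx": 0, "ry": 0, "rz": 0, "jaw": 3.7}, {"x": -0.9, "y": -4, "z": 0, "rx": 0, "ry": 0, "rz": 0, "jaw": 3.7}]}}

```text
clock: 14.5
tool_pos: [0.571, -0.0862, 0.1832]
eef_rot: [0.207, 0.978, -0.0, -0.0]
contact_force: [0.8, -0.4, -1.0]
opening: 0.481
finger_force: 30.0
```

Emit:
{"op": "send_rows", "data": {"motion": [{"x": -0.9, "y": -4, "z": 0.7, "rx": 0, "ry": 0, "rz": 0, "jaw": 3.7}, {"x": -1, "y": -3.9, "z": 2, "rx": 0, "ry": 0, "rz": 0, "jaw": 3.7}, {"x": 0, "y": 0, "z": 2, "rx": 0, "ry": 0, "rz": 0, "jaw": 3.7}, {"x": 0, "y": 0, "z": 0, "rx": 0, "ry": 0, "rz": 0, "jaw": 3.7}, {"x": 0, "y": 0, "z": 0, "rx": 0, "ry": 0, "rz": 0, "jaw": 3.7}]}}

```text
clock: 15.0
tool_pos: [0.5573, -0.1632, 0.1364]
eef_rot: [0.207, 0.978, 0.001, -0.0]
contact_force: [0.1, 0.2, -1.0]
opening: 0.484
finger_force: 30.0
```

Emit:
{"op": "send_rows", "data": {"motion": [{"x": 0, "y": 0, "z": 0, "rx": 0, "ry": 0, "rz": 0, "jaw": 3.7}, {"x": 0, "y": 0, "z": 0, "rx": 0, "ry": 0, "rz": 0, "jaw": 3.7}, {"x": 0, "y": 0, "z": 0, "rx": 0, "ry": 0, "rz": 0, "jaw": 3.7}, {"x": 0, "y": 0, "z": 0, "rx": 0, "ry": 0, "rz": 0, "jaw": 3.7}, {"x": 0, "y": 0, "z": 0, "rx": 0, "ry": 0, "rz": 0, "jaw": 3.7}]}}

```text
clock: 15.5
tool_pos: [0.5573, -0.1643, 0.1364]
eef_rot: [0.207, 0.978, 0.0, 0.0]
contact_force: [-0.3, 0.6, -0.7]
opening: 0.481
finger_force: 30.0
```

```bash
cat >> h.py <<'E'
def rel(dz,ro,fn):
    """held ring (top at TCP+dz) and bolt tip in one wrist view: shift to align"""
    s=snap('wrist',fn); rep(); st=get_state(); t=st['tool_pos']; M=R.from_quat(st['eef_rot']).as_matrix()[:2,:2].T
    p,a=ring(s,[.5116,-.1435],.1185,.008,ri=0,span=.004,step=.00025)
    q,b=ring(s,t[:2],t[2]+dz,ro,fn+'1',span=.006,step=.00025)
    print('bolt',p,a,'held',q,b,'held-TCP tool cm',(M@(q-t[:2])*100).round(2),'TCP target',t[:2]+p-q,'shift',(M@(p-q)*100).round(2))
E
python3 - <<'E'
from h import *
rel(-.0042,.022,'m')
E
```

```text
15.55 [ 0.5572 -0.1645  0.1364] zdir [ 2.e-04 -0.e+00 -1.e+00] ydir [0.406 0.914 0.   ] F [ 0.6  -0.53 -0.8 ] open 42.2 ff 30.0
bolt [ 0.5084 -0.1425] 3376.74663860064 held [ 0.5572 -0.1645] 8634.581505448561 held-TCP tool cm [ 0.   -0.01] TCP target [ 0.50842244 -0.14245396] shift [5.35 0.03]
```

The bolt fit is disturbed here: the spacer ring now lies behind the tip. The washer is centred in the grip, so I'll use the TCP target that worked before, (0.5115, −0.1443).

Emit:
{"op": "send_rows", "data": {"motion": [{"x": 0, "y": 0, "z": -1, "rx": 0, "ry": 0, "rz": 0, "jaw": 3.7}, {"x": 2, "y": 0, "z": 0, "rx": 0, "ry": 0, "rz": 0, "jaw": 3.7}, {"x": 2, "y": 0, "z": 0, "rx": 0, "ry": 0, "rz": 0, "jaw": 3.7}, {"x": 1.05, "y": 0, "z": 0, "rx": 0, "ry": 0, "rz": 0, "jaw": 3.7}, {"x": 0, "y": 0, "z": 0, "rx": 0, "ry": 0, "rz": 0, "jaw": 3.7}]}}

```text
clock: 16.05
tool_pos: [0.5098, -0.1435, 0.1469]
eef_rot: [0.207, 0.978, -0.0, -0.001]
contact_force: [-0.0, -0.5, -1.8]
opening: 0.483
finger_force: 30.0
```

Emit:
{"op": "send_rows", "data": {"motion": [{"x": 0, "y": 0, "z": 0, "rx": 0, "ry": 0, "rz": 0, "jaw": 3.7}, {"x": 0, "y": 0, "z": 0, "rx": 0, "ry": 0, "rz": 0, "jaw": 3.7}, {"x": 0, "y": 0, "z": 0, "rx": 0, "ry": 0, "rz": 0, "jaw": 3.7}, {"x": 0, "y": 0, "z": 0, "rx": 0, "ry": 0, "rz": 0, "jaw": 3.7}, {"x": 0, "y": 0, "z": 0, "rx": 0, "ry": 0, "rz": 0, "jaw": 3.7}]}}

```text
clock: 16.55
tool_pos: [0.5112, -0.1441, 0.1461]
eef_rot: [0.207, 0.978, 0.0, 0.0]
contact_force: [0.2, 0.6, -0.6]
opening: 0.485
finger_force: 30.0
```

```bash
python3 - <<'E'
from h import *
rep(); print(go([.5114,-.1442,.14]))
E
```

```text
16.55 [ 0.5112 -0.1441  0.1461] zdir [ 1.e-04  1.e-04 -1.e+00] ydir [0.406 0.914 0.   ] F [ 0.23  0.64 -0.56] open 42.7 ff 30.0
shift cm [-0.02  0.    0.61]
```

Washer bottom is at about 0.132. I'll lower it to about 0.1145, onto the bolt.

Emit:
{"op": "send_rows", "data": {"motion": [{"x": 0, "y": 0, "z": 0.6, "rx": 0, "ry": 0, "rz": 0, "jaw": 3.7}, {"x": 0, "y": 0, "z": 0.5, "rx": 0, "ry": 0, "rz": 0, "jaw": 3.7}, {"x": 0, "y": 0, "z": 0.3, "rx": 0, "ry": 0, "rz": 0, "jaw": 3.7}, {"x": 0, "y": 0, "z": 0.2, "rx": 0, "ry": 0, "rz": 0, "jaw": 3.7}, {"x": 0, "y": 0, "z": 0.1, "rx": 0, "ry": 0, "rz": 0, "jaw": 3.7}]}}

```text
clock: 17.05
tool_pos: [0.5109, -0.1439, 0.1289]
eef_rot: [0.207, 0.978, 0.0, -0.0]
contact_force: [-0.6, 0.7, -0.9]
opening: 0.482
finger_force: 30.0
```

```bash
python3 - <<'E'
from h import *
rep()
E
```

```text
17.05 [ 0.5109 -0.1439  0.1289] zdir [-4.e-04  2.e-04 -1.e+00] ydir [0.406 0.914 0.   ] F [-0.6   0.74 -0.86] open 42.5 ff 30.0
```

Emit:
{"op": "send_rows", "data": {"motion": [{"x": 0, "y": 0, "z": 0.6, "rx": 0, "ry": 0, "rz": 0, "jaw": 3.7}, {"x": 0, "y": 0, "z": 0.6, "rx": 0, "ry": 0, "rz": 0, "jaw": 3.7}, {"x": 0, "y": 0, "z": 0.4, "rx": 0, "ry": 0, "rz": 0, "jaw": 3.7}, {"x": 0, "y": 0, "z": 0.2, "rx": 0, "ry": 0, "rz": 0, "jaw": 3.7}, {"x": 0, "y": 0, "z": 0.15, "rx": 0, "ry": 0, "rz": 0, "jaw": 3.7}]}}

```text
clock: 17.55
tool_pos: [0.511, -0.144, 0.1095]
eef_rot: [0.207, 0.978, 0.0, -0.0]
contact_force: [0.1, -0.4, -0.7]
opening: 0.482
finger_force: 30.0
```

Emit:
{"op": "send_rows", "data": {"motion": [{"x": 0, "y": 0, "z": 0, "rx": 0, "ry": 0, "rz": 0, "jaw": 3.7}, {"x": 0, "y": 0, "z": 0, "rx": 0, "ry": 0, "rz": 0, "jaw": 5.5}, {"x": 0, "y": 0, "z": 0, "rx": 0, "ry": 0, "rz": 0, "jaw": 5.5}, {"x": 0, "y": 0, "z": 0, "rx": 0, "ry": 0, "rz": 0, "jaw": 5.5}, {"x": 0, "y": 0, "z": 0, "rx": 0, "ry": 0, "rz": 0, "jaw": 5.5}]}}

```text
clock: 18.05
tool_pos: [0.5111, -0.1441, 0.1099]
eef_rot: [0.207, 0.978, 0.0, 0.0]
contact_force: [-0.0, -0.7, 0.4]
opening: 0.627
finger_force: 0.0
```

Emit:
{"op": "send_rows", "data": {"motion": [{"x": 0, "y": 0, "z": -2, "rx": 0, "ry": 0, "rz": 0, "jaw": 5.5}, {"x": 0, "y": 0, "z": -3, "rx": 0, "ry": 0, "rz": 0, "jaw": 5.5}, {"x": 0, "y": 0, "z": -3, "rx": 0, "ry": 0, "rz": 0, "jaw": 5.5}, {"x": 0, "y": 0, "z": -1, "rx": 0, "ry": 0, "rz": 0, "jaw": 5.5}, {"x": 0, "y": 0, "z": 0, "rx": 0, "ry": 0, "rz": 0, "jaw": 5.5}]}}

```text
clock: 18.55
tool_pos: [0.5118, -0.1443, 0.2008]
eef_rot: [0.208, 0.978, 0.0, 0.002]
contact_force: [0.9, -0.5, -0.5]
opening: 0.627
finger_force: 0.0
```

```bash
python3 - <<'E'
from h import *
import pickle
s=snap('wrist','n'); rep(); pickle.dump(s,open('s6.pkl','wb'))
for z in(.1,.104,.108): print('washer top',z,ring(s,[.5116,-.1434],z,.022,'n1',ri=0,span=.008))
print(go([.504,.246,.2]))
E
```

```text
18.6 [ 0.511  -0.1442  0.1996] zdir [ 5.e-04 -2.e-04 -1.e+00] ydir [ 0.406  0.914 -0.   ] F [-0.32 -0.66 -0.77] open 54.8 ff 0.0
washer top 0.1 (array([ 0.5121, -0.1434]), np.float64(2756.9813741265393))
washer top 0.104 (array([ 0.5111, -0.1424]), np.float64(2532.7017893717175))
washer top 0.108 (array([ 0.5096, -0.1414]), np.float64(2327.35869219562))
shift cm [16.48 35.38 -0.05]
```

The washer is on. Next is the bushing.

Emit:
{"op": "send_rows", "data": {"motion": [{"x": 1.65, "y": 3.54, "z": 0, "rx": 0, "ry": 0, "rz": 0, "jaw": 5.5}, {"x": 1.65, "y": 3.54, "z": 0, "rx": 0, "ry": 0, "rz": 0, "jaw": 5.5}, {"x": 1.65, "y": 3.54, "z": 0, "rx": 0, "ry": 0, "rz": 0, "jaw": 5.5}, {"x": 1.65, "y": 3.54, "z": 0, "rx": 0, "ry": 0, "rz": 0, "jaw": 5.5}, {"x": 1.65, "y": 3.54, "z": 0, "rx": 0, "ry": 0, "rz": 0, "jaw": 5.5}]}}

```text
clock: 19.1
tool_pos: [0.5062, 0.0525, 0.198]
eef_rot: [0.207, 0.978, -0.001, -0.001]
contact_force: [1.3, 0.4, 0.6]
opening: 0.621
finger_force: 0.0
```

Emit:
{"op": "send_rows", "data": {"motion": [{"x": 1.65, "y": 3.54, "z": 0, "rx": 0, "ry": 0, "rz": 0, "jaw": 5.5}, {"x": 1.65, "y": 3.54, "z": 0, "rx": 0, "ry": 0, "rz": 0, "jaw": 5.5}, {"x": 1.65, "y": 3.54, "z": 0, "rx": 0, "ry": 0, "rz": 0, "jaw": 5.5}, {"x": 1.65, "y": 3.54, "z": 2, "rx": 0, "ry": 0, "rz": 0, "jaw": 5.5}, {"x": 1.65, "y": 3.54, "z": 3, "rx": 0, "ry": 0, "rz": 0, "jaw": 5.5}]}}

```text
clock: 19.6
tool_pos: [0.504, 0.2481, 0.1487]
eef_rot: [0.207, 0.978, 0.0, 0.001]
contact_force: [0.8, 0.2, -1.0]
opening: 0.625
finger_force: 0.0
```

Emit:
{"op": "send_rows", "data": {"motion": [{"x": 0, "y": 0, "z": 2, "rx": 0, "ry": 0, "rz": 0, "jaw": 5.5}, {"x": 0, "y": 0, "z": 0, "rx": 0, "ry": 0, "rz": 0, "jaw": 5.5}, {"x": 0, "y": 0, "z": 0, "rx": 0, "ry": 0, "rz": 0, "jaw": 5.5}, {"x": 0, "y": 0, "z": 0, "rx": 0, "ry": 0, "rz": 0, "jaw": 5.5}, {"x": 0, "y": 0, "z": 0, "rx": 0, "ry": 0, "rz": 0, "jaw": 5.5}]}}

```text
clock: 20.1
tool_pos: [0.5047, 0.2456, 0.1307]
eef_rot: [0.208, 0.978, 0.0, 0.001]
contact_force: [-0.1, -0.2, 0.6]
opening: 0.626
finger_force: 0.0
```

```bash
python3 - <<'E'
from h import *
import pickle
s=snap('wrist','o'); rep(); pickle.dump(s,open('s7.pkl','wb'))
p,sc=ring(s,[.504,.246],.028,.0135,'o1',span=.012); print('sleeve top',p,sc)
print('flange',ring(s,p,.006,.02,ri=0,span=.005))
print(go([*p,.021]))
b=cv2.imread('pics/o1.png');cv2.imwrite('pics/o2.png',np.hstack([cv2.resize(b,(384,384)),cv2.resize(cv2.imread('pics/n.png')[100:292,160:352],(384,384))]))
E
```

```text
20.15 [0.5046 0.2458 0.1307] zdir [ 1.5e-03  5.0e-04 -1.0e+00] ydir [0.407 0.913 0.001] F [ 0.35  0.64 -0.91] open 55.3 ff 0.0
sleeve top [0.5035 0.2495] 8443.702744727534
flange (array([0.503, 0.25 ]), np.float64(2228.2505258699566))
shift cm [ 0.26  0.28 10.97]
```

View pics/o2.png

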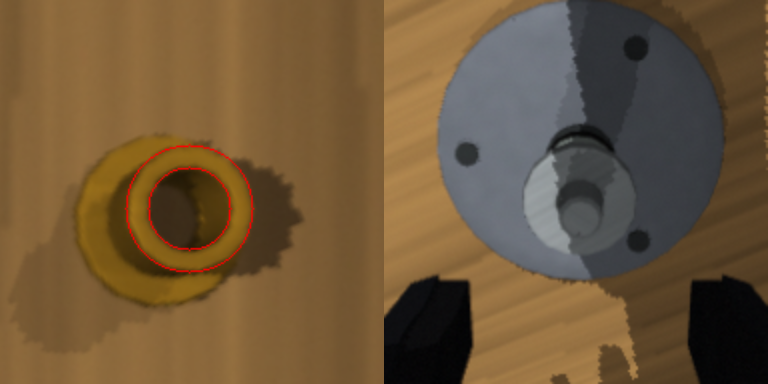

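The fit sits on the sleeve top of the bushing, which is flange down, and the right panel shows the washer on the bolt. I'll grip the bushing.

Emit:
{"op": "send_rows", "data": {"motion": [{"x": 0.26, "y": 0.28, "z": 3, "rx": 0, "ry": 0, "rz": 0, "jaw": 5.5}, {"x": 0, "y": 0, "z": 3, "rx": 0, "ry": 0, "rz": 0, "jaw": 5.5}, {"x": 0, "y": 0, "z": 3, "rx": 0, "ry": 0, "rz": 0, "jaw": 5.5}, {"x": 0, "y": 0, "z": 1.4, "rx": 0, "ry": 0, "rz": 0, "jaw": 5.5}, {"x": 0, "y": 0, "z": 0.8, "rx": 0, "ry": 0, "rz": 0, "jaw": 5.5}]}}

```text
clock: 20.65
tool_pos: [0.5026, 0.2497, 0.0172]
eef_rot: [0.208, 0.978, -0.0, -0.0]
contact_force: [-0.4, -0.2, 0.3]
opening: 0.624
finger_force: 0.0
```

Emit:
{"op": "send_rows", "data": {"grip_force": 45, "motion": [{"x": 0, "y": 0, "z": 0, "rx": 0, "ry": 0, "rz": 0, "jaw": 5.5}, {"x": 0, "y": 0, "z": 0, "rx": 0, "ry": 0, "rz": 0, "jaw": 5.5}, {"x": 0, "y": 0, "z": 0, "rx": 0, "ry": 0, "rz": 0, "jaw": 2}, {"x": 0, "y": 0, "z": 0, "rx": 0, "ry": 0, "rz": 0, "jaw": 2}, {"x": 0, "y": 0, "z": 0, "rx": 0, "ry": 0, "rz": 0, "jaw": 2}]}}

```text
clock: 21.15
tool_pos: [0.503, 0.2503, 0.0184]
eef_rot: [0.207, 0.978, 0.0, 0.0]
contact_force: [0.1, 0.7, 0.5]
opening: 0.377
finger_force: 0.0
```

Emit:
{"op": "send_rows", "data": {"motion": [{"x": 0, "y": 0, "z": 0, "rx": 0, "ry": 0, "rz": 0, "jaw": 2}, {"x": 0, "y": 0, "z": 0, "rx": 0, "ry": 0, "rz": 0, "jaw": 2}, {"x": 0, "y": 0, "z": 0, "rx": 0, "ry": 0, "rz": 0, "jaw": 2}, {"x": 0, "y": 0, "z": 0, "rx": 0, "ry": 0, "rz": 0, "jaw": 2}, {"x": 0, "y": 0, "z": 0, "rx": 0, "ry": 0, "rz": 0, "jaw": 2}]}}

```text
clock: 21.65
tool_pos: [0.5028, 0.2502, 0.0181]
eef_rot: [0.207, 0.978, 0.0, 0.0]
contact_force: [0.2, 0.1, 5.6]
opening: 0.291
finger_force: 45.0
```

```bash
python3 - <<'E'
from h import *
rep(); print(go([.5565,-.1645,.2]))
E
```

```text
21.65 [0.5028 0.2502 0.0181] zdir [ 5.e-04  2.e-04 -1.e+00] ydir [0.406 0.914 0.   ] F [0.17 0.11 5.6 ] open 25.6 ff 45.0
shift cm [-21.74 -35.71 -18.19]
```

Emit:
{"op": "send_rows", "data": {"motion": [{"x": 0, "y": 0, "z": -2, "rx": 0, "ry": 0, "rz": 0, "jaw": 2}, {"x": 0, "y": 0, "z": -4, "rx": 0, "ry": 0, "rz": 0, "jaw": 2}, {"x": 0, "y": 0, "z": -4, "rx": 0, "ry": 0, "rz": 0, "jaw": 2}, {"x": 0, "y": 0, "z": -4, "rx": 0, "ry": 0, "rz": 0, "jaw": 2}, {"x": 0, "y": 0, "z": -4, "rx": 0, "ry": 0, "rz": 0, "jaw": 2}]}}

```text
clock: 22.15
tool_pos: [0.502, 0.2497, 0.1989]
eef_rot: [0.207, 0.978, -0.0, -0.0]
contact_force: [1.4, -0.3, -0.3]
opening: 0.292
finger_force: 45.0
```

Emit:
{"op": "send_rows", "data": {"motion": [{"x": -2.17, "y": -3.57, "z": 0, "rx": 0, "ry": 0, "rz": 0, "jaw": 2}, {"x": -2.17, "y": -3.57, "z": 0, "rx": 0, "ry": 0, "rz": 0, "jaw": 2}, {"x": -2.17, "y": -3.57, "z": 0, "rx": 0, "ry": 0, "rz": 0, "jaw": 2}, {"x": -2.17, "y": -3.57, "z": 0, "rx": 0, "ry": 0, "rz": 0, "jaw": 2}, {"x": -2.17, "y": -3.57, "z": 0, "rx": 0, "ry": 0, "rz": 0, "jaw": 2}]}}

```text
clock: 22.65
tool_pos: [0.529, 0.0412, 0.1974]
eef_rot: [0.207, 0.978, -0.0, -0.0]
contact_force: [1.1, 0.2, -0.9]
opening: 0.291
finger_force: 45.0
```

Emit:
{"op": "send_rows", "data": {"motion": [{"x": -2.17, "y": -3.57, "z": 0, "rx": 0, "ry": 0, "rz": 0, "jaw": 2}, {"x": -2.17, "y": -3.57, "z": 0, "rx": 0, "ry": 0, "rz": 0, "jaw": 2}, {"x": -2.17, "y": -3.57, "z": 0, "rx": 0, "ry": 0, "rz": 0, "jaw": 2}, {"x": -2.17, "y": -3.57, "z": 0, "rx": 0, "ry": 0, "rz": 0, "jaw": 2}, {"x": -2.17, "y": -3.57, "z": 0, "rx": 0, "ry": 0, "rz": 0, "jaw": 2}]}}

```text
clock: 23.15
tool_pos: [0.5556, -0.166, 0.1972]
eef_rot: [0.207, 0.978, 0.0, -0.001]
contact_force: [0.5, -0.8, -1.7]
opening: 0.295
finger_force: 45.0
```

Emit:
{"op": "send_rows", "data": {"motion": [{"x": 0, "y": 0, "z": 2, "rx": 0, "ry": 0, "rz": 0, "jaw": 2}, {"x": 0, "y": 0, "z": 2, "rx": 0, "ry": 0, "rz": 0, "jaw": 2}, {"x": 0, "y": 0, "z": 0, "rx": 0, "ry": 0, "rz": 0, "jaw": 2}, {"x": 0, "y": 0, "z": 0, "rx": 0, "ry": 0, "rz": 0, "jaw": 2}, {"x": 0, "y": 0, "z": 0, "rx": 0, "ry": 0, "rz": 0, "jaw": 2}]}}

```text
clock: 23.65
tool_pos: [0.5566, -0.1639, 0.1586]
eef_rot: [0.207, 0.978, 0.0, 0.001]
contact_force: [0.3, 0.5, -1.2]
opening: 0.292
finger_force: 45.0
```

```bash
python3 - <<'E'
from h import *
rel(.0099,.0135,'p'); print(go([.5113,-.1442,.16]))
E
```

```text
23.7 [ 0.5568 -0.1639  0.1587] zdir [ 1.7e-03 -2.0e-04 -1.0e+00] ydir [0.405 0.914 0.001] F [ 0.63  1.16 -0.63] open 26.0 ff 45.0
bolt [ 0.5086 -0.1425] 1991.497001508949 held [ 0.5573 -0.1639] 8115.527948429164 held-TCP tool cm [-0.05  0.02] TCP target [ 0.50805363 -0.14251102] shift [ 5.32 -0.02]
shift cm [ 4.95 -0.04 -0.14]
```

Emit:
{"op": "send_rows", "data": {"motion": [{"x": 2, "y": -0.03, "z": 0, "rx": 0, "ry": 0, "rz": 0, "jaw": 2}, {"x": 2, "y": 0, "z": 0, "rx": 0, "ry": 0, "rz": 0, "jaw": 2}, {"x": 1.03, "y": 0, "z": 0, "rx": 0, "ry": 0, "rz": 0, "jaw": 2}, {"x": 0, "y": 0, "z": 0, "rx": 0, "ry": 0, "rz": 0, "jaw": 2}, {"x": 0, "y": 0, "z": 0, "rx": 0, "ry": 0, "rz": 0, "jaw": 2}]}}

```text
clock: 24.2
tool_pos: [0.5111, -0.1442, 0.1585]
eef_rot: [0.207, 0.978, -0.0, 0.001]
contact_force: [0.2, 0.6, -0.8]
opening: 0.293
finger_force: 45.0
```

Emit:
{"op": "send_rows", "data": {"motion": [{"x": 0, "y": 0, "z": 0, "rx": 0, "ry": 0, "rz": 0, "jaw": 2}, {"x": 0, "y": 0, "z": 0, "rx": 0, "ry": 0, "rz": 0, "jaw": 2}, {"x": 0, "y": 0, "z": 0, "rx": 0, "ry": 0, "rz": 0, "jaw": 2}, {"x": 0, "y": 0, "z": 0, "rx": 0, "ry": 0, "rz": 0, "jaw": 2}, {"x": 0, "y": 0, "z": 0, "rx": 0, "ry": 0, "rz": 0, "jaw": 2}]}}

```text
clock: 24.7
tool_pos: [0.5101, -0.1442, 0.1576]
eef_rot: [0.207, 0.978, 0.0, -0.0]
contact_force: [-0.3, -0.1, -1.4]
opening: 0.293
finger_force: 45.0
```

```bash
python3 - <<'E'
from h import *
rep(); print(go([.5107,-.1439,.134]))
E
```

```text
24.7 [ 0.5101 -0.1442  0.1576] zdir [-0.e+00  1.e-04 -1.e+00] ydir [0.406 0.914 0.   ] F [-0.31 -0.15 -1.39] open 25.8 ff 45.0
shift cm [-0.05  0.05  2.36]
```

Emit:
{"op": "send_rows", "data": {"motion": [{"x": -0.03, "y": 0.03, "z": 0.8, "rx": 0, "ry": 0, "rz": 0, "jaw": 2}, {"x": 0, "y": 0, "z": 0.6, "rx": 0, "ry": 0, "rz": 0, "jaw": 2}, {"x": 0, "y": 0, "z": 0.4, "rx": 0, "ry": 0, "rz": 0, "jaw": 2}, {"x": 0, "y": 0, "z": 0.3, "rx": 0, "ry": 0, "rz": 0, "jaw": 2}, {"x": 0, "y": 0, "z": 0.2, "rx": 0, "ry": 0, "rz": 0, "jaw": 2}]}}

```text
clock: 25.2
tool_pos: [0.5102, -0.1439, 0.1343]
eef_rot: [0.207, 0.978, 0.0, -0.0]
contact_force: [-0.5, 0.4, -1.0]
opening: 0.294
finger_force: 45.0
```

```bash
python3 - <<'E'
from h import *
rep()
E
```

```text
25.2 [ 0.5102 -0.1439  0.1343] zdir [-5.e-04  2.e-04 -1.e+00] ydir [ 0.406  0.914 -0.   ] F [-0.47  0.41 -1.03] open 25.9 ff 45.0
```

Threaded. I'll lower it to the washer, then feel for the contact.

Emit:
{"op": "send_rows", "data": {"motion": [{"x": 0, "y": 0, "z": 0.4, "rx": 0, "ry": 0, "rz": 0, "jaw": 2}, {"x": 0, "y": 0, "z": 0.3, "rx": 0, "ry": 0, "rz": 0, "jaw": 2}, {"x": 0, "y": 0, "z": 0.2, "rx": 0, "ry": 0, "rz": 0, "jaw": 2}, {"x": 0, "y": 0, "z": 0.1, "rx": 0, "ry": 0, "rz": 0, "jaw": 2}, {"x": 0, "y": 0, "z": 0.1, "rx": 0, "ry": 0, "rz": 0, "jaw": 2}]}}

```text
clock: 25.7
tool_pos: [0.5104, -0.1439, 0.1237]
eef_rot: [0.207, 0.978, 0.0, 0.0]
contact_force: [0.3, 1.0, -1.5]
opening: 0.297
finger_force: 45.0
```

Emit:
{"op": "send_rows", "data": {"motion": [{"x": 0, "y": 0, "z": 0.05, "rx": 0, "ry": 0, "rz": 0, "jaw": 2}, {"x": 0, "y": 0, "z": 0.05, "rx": 0, "ry": 0, "rz": 0, "jaw": 2}, {"x": 0, "y": 0, "z": 0.05, "rx": 0, "ry": 0, "rz": 0, "jaw": 2}, {"x": 0, "y": 0, "z": 0.05, "rx": 0, "ry": 0, "rz": 0, "jaw": 2}, {"x": 0, "y": 0, "z": 0, "rx": 0, "ry": 0, "rz": 0, "jaw": 2}]}}

```text
clock: 26.2
tool_pos: [0.5105, -0.144, 0.1219]
eef_rot: [0.207, 0.978, -0.0, 0.0]
contact_force: [-1.1, 0.6, 0.7]
opening: 0.292
finger_force: 45.0
```

```bash
python3 - <<'E'
from h import *
rep()
E
```

```text
26.2 [ 0.5105 -0.144   0.1219] zdir [ 2.e-04 -1.e-04 -1.e+00] ydir [0.406 0.914 0.   ] F [-1.14  0.63  0.65] open 25.7 ff 45.0
```

Emit:
{"op": "send_rows", "data": {"motion": [{"x": 0, "y": 0, "z": 0.1, "rx": 0, "ry": 0, "rz": 0, "jaw": 2}, {"x": 0, "y": 0, "z": 0.1, "rx": 0, "ry": 0, "rz": 0, "jaw": 2}, {"x": 0, "y": 0, "z": 0.1, "rx": 0, "ry": 0, "rz": 0, "jaw": 2}, {"x": 0, "y": 0, "z": 0.1, "rx": 0, "ry": 0, "rz": 0, "jaw": 2}, {"x": 0, "y": 0, "z": 0.1, "rx": 0, "ry": 0, "rz": 0, "jaw": 2}]}}

```text
clock: 26.7
tool_pos: [0.5106, -0.144, 0.1171]
eef_rot: [0.207, 0.978, -0.0, 0.0]
contact_force: [-2.1, -0.0, 5.3]
opening: 0.295
finger_force: 45.0
```

Emit:
{"op": "send_rows", "data": {"motion": [{"x": 0, "y": 0, "z": 0.04, "rx": 0, "ry": 0, "rz": 0, "jaw": 2}, {"x": 0, "y": 0, "z": 0.04, "rx": 0, "ry": 0, "rz": 0, "jaw": 2}, {"x": 0, "y": 0, "z": 0.04, "rx": 0, "ry": 0, "rz": 0, "jaw": 2}, {"x": 0, "y": 0, "z": 0.04, "rx": 0, "ry": 0, "rz": 0, "jaw": 2}, {"x": 0, "y": 0, "z": 0.04, "rx": 0, "ry": 0, "rz": 0, "jaw": 2}]}}

```text
clock: 27.2
tool_pos: [0.5106, -0.144, 0.1151]
eef_rot: [0.207, 0.978, -0.0, 0.0]
contact_force: [-0.7, -0.3, 4.9]
opening: 0.293
finger_force: 45.0
```

```bash
python3 - <<'E'
from h import *
rep()
E
```

```text
27.2 [ 0.5106 -0.144   0.1151] zdir [ 6.e-04 -2.e-04 -1.e+00] ydir [0.406 0.914 0.   ] F [-0.68 -0.33  4.89] open 25.8 ff 45.0
```

Emit:
{"op": "send_rows", "data": {"motion": [{"x": 0, "y": 0, "z": 0.04, "rx": 0, "ry": 0, "rz": 0, "jaw": 2}, {"x": 0, "y": 0, "z": 0.04, "rx": 0, "ry": 0, "rz": 0, "jaw": 2}, {"x": 0, "y": 0, "z": 0.04, "rx": 0, "ry": 0, "rz": 0, "jaw": 2}, {"x": 0, "y": 0, "z": 0.04, "rx": 0, "ry": 0, "rz": 0, "jaw": 2}, {"x": 0, "y": 0, "z": 0.04, "rx": 0, "ry": 0, "rz": 0, "jaw": 2}]}}

```text
clock: 27.7
tool_pos: [0.5106, -0.144, 0.1131]
eef_rot: [0.207, 0.978, -0.0, 0.0]
contact_force: [-1.5, 1.0, 5.2]
opening: 0.295
finger_force: 45.0
```

Emit:
{"op": "send_rows", "data": {"motion": [{"x": 0, "y": 0, "z": 0.04, "rx": 0, "ry": 0, "rz": 0, "jaw": 2}, {"x": 0, "y": 0, "z": 0.04, "rx": 0, "ry": 0, "rz": 0, "jaw": 2}, {"x": 0, "y": 0, "z": 0.04, "rx": 0, "ry": 0, "rz": 0, "jaw": 2}, {"x": 0, "y": 0, "z": 0.04, "rx": 0, "ry": 0, "rz": 0, "jaw": 2}, {"x": 0, "y": 0, "z": 0.04, "rx": 0, "ry": 0, "rz": 0, "jaw": 2}]}}

```text
clock: 28.2
tool_pos: [0.5106, -0.144, 0.1111]
eef_rot: [0.207, 0.978, -0.0, 0.0]
contact_force: [-0.4, -0.1, 6.4]
opening: 0.293
finger_force: 45.0
```

Emit:
{"op": "send_rows", "data": {"motion": [{"x": 0, "y": 0, "z": 0.03, "rx": 0, "ry": 0, "rz": 0, "jaw": 2}, {"x": 0, "y": 0, "z": 0.03, "rx": 0, "ry": 0, "rz": 0, "jaw": 2}, {"x": 0, "y": 0, "z": 0.03, "rx": 0, "ry": 0, "rz": 0, "jaw": 2}, {"x": 0, "y": 0, "z": 0.03, "rx": 0, "ry": 0, "rz": 0, "jaw": 2}, {"x": 0, "y": 0, "z": 0.03, "rx": 0, "ry": 0, "rz": 0, "jaw": 2}]}}

```text
clock: 28.7
tool_pos: [0.511, -0.1441, 0.1106]
eef_rot: [0.207, 0.978, -0.0, 0.001]
contact_force: [-3.3, 0.9, 17.8]
opening: 0.298
finger_force: 45.0
```

It's home: position has stopped and the force rose to 17.8 N, about 20 N in the stack with the part weights. I'll hold.

Emit:
{"op": "send_rows", "data": {"motion": [{"x": 0, "y": 0, "z": 0, "rx": 0, "ry": 0, "rz": 0, "jaw": 2}, {"x": 0, "y": 0, "z": 0, "rx": 0, "ry": 0, "rz": 0, "jaw": 2}, {"x": 0, "y": 0, "z": 0, "rx": 0, "ry": 0, "rz": 0, "jaw": 2}, {"x": 0, "y": 0, "z": 0, "rx": 0, "ry": 0, "rz": 0, "jaw": 2}, {"x": 0, "y": 0, "z": 0, "rx": 0, "ry": 0, "rz": 0, "jaw": 2}]}}

```text
clock: 29.2
tool_pos: [0.5109, -0.1441, 0.1107]
eef_rot: [0.207, 0.978, -0.0, 0.001]
contact_force: [-2.5, 0.9, 15.5]
opening: 0.297
finger_force: 45.0
```

Emit:
{"op": "send_rows", "data": {"motion": [{"x": 0, "y": 0, "z": 0.03, "rx": 0, "ry": 0, "rz": 0, "jaw": 2}, {"x": 0, "y": 0, "z": 0, "rx": 0, "ry": 0, "rz": 0, "jaw": 2}, {"x": 0, "y": 0, "z": 0, "rx": 0, "ry": 0, "rz": 0, "jaw": 2}, {"x": 0, "y": 0, "z": 0, "rx": 0, "ry": 0, "rz": 0, "jaw": 2}, {"x": 0, "y": 0, "z": 0, "rx": 0, "ry": 0, "rz": 0, "jaw": 2}]}}

```text
clock: 29.7
tool_pos: [0.511, -0.1441, 0.1106]
eef_rot: [0.207, 0.978, -0.0, 0.001]
contact_force: [-2.7, 0.7, 16.9]
opening: 0.295
finger_force: 45.0
```

Emit:
{"op": "send_rows", "data": {"motion": [{"x": 0, "y": 0, "z": 0, "rx": 0, "ry": 0, "rz": 0, "jaw": 2}, {"x": 0, "y": 0, "z": 0, "rx": 0, "ry": 0, "rz": 0, "jaw": 2}, {"x": 0, "y": 0, "z": 0, "rx": 0, "ry": 0, "rz": 0, "jaw": 2}, {"x": 0, "y": 0, "z": 0, "rx": 0, "ry": 0, "rz": 0, "jaw": 2}, {"x": 0, "y": 0, "z": 0, "rx": 0, "ry": 0, "rz": 0, "jaw": 2}]}}

```text
clock: 30.2
tool_pos: [0.511, -0.1441, 0.1106]
eef_rot: [0.207, 0.978, -0.0, 0.001]
contact_force: [-3.3, 0.9, 17.5]
opening: 0.294
finger_force: 45.0
```

Emit:
{"op": "send_rows", "data": {"motion": [{"x": 0, "y": 0, "z": -0.1, "rx": 0, "ry": 0, "rz": 0, "jaw": 2}, {"x": 0, "y": 0, "z": 0, "rx": 0, "ry": 0, "rz": 0, "jaw": 5.5}, {"x": 0, "y": 0, "z": 0, "rx": 0, "ry": 0, "rz": 0, "jaw": 5.5}, {"x": 0, "y": 0, "z": 0, "rx": 0, "ry": 0, "rz": 0, "jaw": 5.5}, {"x": 0, "y": 0, "z": 0, "rx": 0, "ry": 0, "rz": 0, "jaw": 5.5}]}}

```text
clock: 30.7
tool_pos: [0.5102, -0.1439, 0.1095]
eef_rot: [0.207, 0.978, 0.0, -0.0]
contact_force: [-0.7, 0.7, -0.2]
opening: 0.616
finger_force: 0.0
```

Emit:
{"op": "send_rows", "data": {"motion": [{"x": 0, "y": 0, "z": -1, "rx": 0, "ry": 0, "rz": 0, "jaw": 5.5}, {"x": 0, "y": 0, "z": -3, "rx": 0, "ry": 0, "rz": 0, "jaw": 5.5}, {"x": 0, "y": 0, "z": -4, "rx": 0, "ry": 0, "rz": 0, "jaw": 5.5}, {"x": 0, "y": 0, "z": -3, "rx": 0, "ry": 0, "rz": 0, "jaw": 5.5}, {"x": 0, "y": 0, "z": 0, "rx": 0, "ry": 0, "rz": 0, "jaw": 5.5}]}}

```text
clock: 31.2
tool_pos: [0.5128, -0.1442, 0.2242]
eef_rot: [0.208, 0.978, 0.0, 0.004]
contact_force: [-0.0, 0.9, -0.9]
opening: 0.622
finger_force: 0.0
```

Emit:
{"op": "send_rows", "data": {"motion": [{"x": 0, "y": 0, "z": 0, "rx": 0, "ry": 0, "rz": 0, "jaw": 5.5}, {"x": 0, "y": 0, "z": 0, "rx": 0, "ry": 0, "rz": 0, "jaw": 5.5}, {"x": 0, "y": 0, "z": 0, "rx": 0, "ry": 0, "rz": 0, "jaw": 5.5}, {"x": 0, "y": 0, "z": 0, "rx": 0, "ry": 0, "rz": 0, "jaw": 5.5}, {"x": 0, "y": 0, "z": 0, "rx": 0, "ry": 0, "rz": 0, "jaw": 5.5}]}}

```text
clock: 31.7
tool_pos: [0.5101, -0.1438, 0.2193]
eef_rot: [0.207, 0.978, 0.0, -0.001]
contact_force: [-0.7, -1.1, 0.4]
opening: 0.625
finger_force: 0.0
```

```bash
python3 - <<'E'
from h import *
rep(); s=snap('wrist','q')
print('bushing top',ring(s,[.5116,-.1434],.1205,.0135,'q1',ri=0,span=.005,step=.00025), 'flange',ring(s,[.5116,-.1434],.0985,.02,ri=0,span=.005))
E
```

```text
31.7 [ 0.5101 -0.1438  0.2193] zdir [-1.3e-03  4.0e-04 -1.0e+00] ydir [ 0.406  0.914 -0.   ] F [-0.7  -1.06  0.4 ] open 55.0 ff 0.0
bushing top (array([ 0.5074, -0.1414]), np.float64(2590.6791244852384)) flange (array([ 0.5081, -0.1429]), np.float64(1767.754819722567))
```

```bash
python3 -c "
from plant import *
print(finish_job())"
```

```text
the job is handed in; nothing more can be done
None
```

I handed the job in at 31.7 s: spacer, washer and bushing are threaded on the bolt in that order, the collar was pressed home and held at about 18–20 N for over a second, and the gripper let go and is clear. That force is inferred from the wrist reading plus the part weights. I did not confirm the final seating by camera: the last image fit came out about 4 mm off and I had no picture views left.

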